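Hang a pail of bushings from an S-hook on the bench rail

TASK

Hang the steel S-hook from the bench rail between its two collars, lower curl opening towards the robot, and let it go; then lift the bail pail out of the deep bin and stand it on the rubber mat, letting go of it, so that you can take it by the two sides of its bail. Then hang it by the middle of the bail in the hook's lower curl, and leave it hanging still and clear of everything below. Keep the pail upright throughout and do not shift the bottle, the can or the tray.

Things in the scene. Friction and masses are not known exactly. Their poses are not given: they have to be found in the camera images.
- rail_mid (a point): Middle of the axis of a fixed level rail: round aluminium bar, 12 mm diameter, 310 mm above the table, on two 22 mm square posts 100 mm either side of here (322 mm tall; feet 70 x 50 x 6 mm). y along the rail, x across it away from the robot, z up. Two fixed collars (22 mm diameter, 12 mm long) sit on it, centred 50 mm either side; the hook goes between.
- hook_mid (a point): Centre (of mass too) of a loose flat steel S-hook, 150 tall, 60 wide, 10 mm thick (y), 0.2 kg, standing upright in the stand's slot. S in the x-z plane, bar 10 mm wide, z to the upper curl. Slanting straight shank from (x,z) = (-25,46) to (25,-46) mm from here. To hang with its +x side away from the robot. Its faces are flat: pinch it across the thickness.
- hook_upper (a point): Point of the hook where the rail's axis lies when it hangs: 59 mm above hook_mid along the hook's z. The upper curl is a half ring (five flats) of inner radius 19 mm centred 13 mm below here; its tip, at x = +25 mm, reaches down to 21 mm below here, so it opens downward on the +x side. Axes as hook_mid.
- hook_lower (a point): Point of the hook where the axis of the pail's top bar lies when the pail hangs: 62 mm below hook_mid along the hook's z. The lower curl is a half ring of inner radius 19 mm centred 16 mm above here, opening upward on the -x side, its tip at x = -25 mm reaching 24 mm above here. The hook's bottom is 13 mm below here. Axes as hook_mid.
- hook_tip (a point): End of the hook's lower curl, 25 mm to -x and 38 mm below hook_mid in the hook's axes; it must be on the robot's side of the rail. Same axes.
- stand_top (a point): Centre of the top of the fixed black stand block, 110 (x) x 60 (y) x 50 mm tall. A slot in its top, 62 (x) x 13 mm (y), 40 mm deep, holds the hook's lower curl, hook axes along the stand's axes: draw the hook straight up by at least 45 mm.
- deepbin_top (a point): Centre of the open top, 118 mm above the table, of the fixed blue deep bin: outside 138 (x) x 88 (y) mm, walls and floor 4 mm thick (inside 130 x 80 mm). The pail stands in it; there is no room inside for fingers beside the bail's sides, only at the x sides of its top bar.
- pail_mid (a point): Centre, 65 mm above the underside, of a loose pail: grey open box 84 (x) x 56 (y) x 55 mm tall with brass bushings, about 0.3 kg, with a stiff fixed steel bail over its middle in the y-z plane. The bail's sides are upright flat strips 14 (x) x 4 mm, outer faces 62 mm apart in y, free from 55 to 121 mm above the underside. z up. A half turn leaves it the same.
- pail_bar (a point): Middle of the axis of the bail's top bar, 130 mm above the pail's underside: round, 6 mm diameter, straight for 26 mm along y, then sloping down 9 mm to the bail's sides. The pail hangs upright from it. Axes as pail_mid.
- mat_top (a point): Centre of the top of the fixed black rubber mat, 170 (x) x 150 (y) mm, 3 mm thick, on which the pail is to be stood near the centre.
- bottle: Bystander: loose white bottle, 48 mm diameter, 150 mm tall; origin at the centre of its underside.
- can: Bystander: loose closed can with a pale label, 50 mm diameter, 105 mm tall; origin at the centre of its underside.
- tray: Bystander: loose shallow blue tray, 120 (x) x 90 (y) x 22 mm tall, below or near the rail; origin at the centre of its underside.
Mind the look-alikes: they are no part of the job. What is shaped like the part that bears hook_mid but red is not meant.

How it is judged:
On the way, in this order (a step that is already met when the one before it is completed fails the run):
1. the S-hook hangs on the rail between the collars, lower curl opening towards the robot, let go (x of hook_upper in the frame of rail_mid between -0.015 and 0.015 m and y of hook_upper in the frame of rail_mid between -0.044 and 0.044 m and z of hook_upper in the frame of rail_mid between -0.012 and 0.008 m and z of hook_lower in the frame of rail_mid below -0.1 m and contact force between hook and rail above 0.5 N and contact force between the fingers and hook below 0.1 N and x of hook_tip in the frame of rail_mid below -0.008 m), for 0.2 s.
2. the pail stands upright on the rubber mat, let go (x of pail_mid in the frame of mat_top between -0.06 and 0.06 m and y of pail_mid in the frame of mat_top between -0.06 and 0.06 m and z of pail_mid in the frame of mat_top below 0.07 m and angle between pail_mid's own z axis and vertical below 0.08 rad and contact force between the fingers and pail below 0.1 N), for 0.2 s.
At the end, for the whole second after the job is handed in: Hook on the rail between the collars (within 15 mm across, 44 mm along), lower tip on the robot's side; pail's top bar within 20 mm of the lower curl's seat and bearing on it; pail within 0.25 rad of upright, underside 40 mm or more above the table; all below 0.05 m/s (x of hook_upper in the frame of rail_mid between -0.015 and 0.015 m and y of hook_upper in the frame of rail_mid between -0.044 and 0.044 m and z of hook_upper in the frame of rail_mid between -0.012 and 0.008 m and z of hook_lower in the frame of rail_mid below -0.1 m and x of pail_bar in the frame of hook_lower between -0.014 and 0.014 m and distance between pail_bar and hook_lower below 0.02 m and contact force between hook and rail above 1 N and contact force between hook and pail above 0.8 N and height (world z) of pail_mid above 0.105 m and angle between pail_mid's own z axis and vertical below 0.25 rad and linear speed of each of pail, hook below 0.05 m/s and angular speed of pail below 0.6 rad/s and x of hook_tip in the frame of rail_mid below -0.008 m); the robot touches nothing.
It fails at once if a bystander is shifted more than 30 mm (distance of any of bottle, can, tray from where it was at the start of the episode above 0.03 m).
It fails at once if the pail is tipped by more than 0.6 rad (angle between pail_mid's own z axis and vertical above 0.6 rad).
It also fails if it takes over 72 s, if anything falls off the work surface, if the arm or the gripper's body presses on something with over 40 N, if the wrist force passes 120 N, or if a joint passes its speed limit or range.

ROBOT

A 7-joint arm with a two-finger parallel gripper is mounted at the origin on the work surface. World frame = base frame: x ahead of the robot, y to its left, z up, the work surface at z = 0. Lengths are in m, angles in rad, forces in N, time in s.
With the tool pointing down it reaches from about 0.425 to 0.95 m from the base axis. Payload 16.7 kg.
Tool frame: the origin (TCP) lies at the very end of the fingers, on their centre line; the grasp point (between the pads) lies 19 mm behind it (arm.grasp_offset is the distance from the TCP to the grasp point, in m); z points along the fingers, y is the direction in which the jaws open and shut (so a half turn about z gives the same grasp; the last joint's range is limited). The gripper opens to 94 mm and grips with 3 to 60 N. Pads are 16 mm wide; open, the fingers measure 119 mm over their backs; the gripper's body (75 mm by 177 mm) begins 78 mm behind the grasp point.
Start: joints at [1.044, 0.426, 0.074, 1.606, -0.034, 1.111, -0.067], TCP at [0.249, -0.627, 0.205] pointing down, gripper open.
Joint ranges: [-2.85, 2.85], [-0.5, 2.14], [-1.23, 1.37], [0.21, 2.46], [-1.02, 4.16], [0.16, 2.05], [-2.73, 2.73]. Speed limits (rad/s): [1.89, 1.89, 2.39, 2.39, 3.01, 3.01, 3.01].

INTERFACE

Orientations are given as a unit quaternion [x, y, z, w].
In Python, from station import arm gives the robot as it stands. The module is installed in compiled form; this text tells all that it offers.
- The arm moves only by the shell command python3 -m creep 'ROWS' [FORCE]. ROWS is JSON, a list of rows, each an object with "dp": the shift along the tool's x, y, z in units of 60 mm (1.0 is 60 mm), a list of three; "rotation": the turn, a rotation vector about the tool's x, y, z in units of 8 degrees (1.0 is 8 degrees), a list of three; "claw": the opening, from 0 (shut) to 1 (fully open). A call has 1 to 20 rows; each row is the pose to reach, as a shift and turn from the pose measured when the call began, along the tool's axes at that moment; what a row does not reach only later rows make up. A row lasts 1/8 s, in which the tool goes at most 62.5 mm and 10.7 degrees, less where a joint would pass 70% of its speed; a pose out of reach is approached as far as the arm can. A call with a gripper value outside its range is refused whole. The fingers move at their own pace and stop on an object; FORCE is the grip in N (left out, the last holds). Time passes only in rows, so rows that repeat a pose let the fingers close. It gives the time, the measured TCP pose, the force and the opening at its end, in the units of the state.
- arm.get_obs(): the state, without advancing time (a new reading comes with each control period).
- arm.camera(name): name is "side" or "top"; returns the picture (480x640x3 uint8, red, green, blue); there is no depth.
- arm.camera_info(name): a dict with "fx", "fy", "cx", "cy" (pixels), "extrinsics" (4x4, takes a point from camera to world coordinates). Camera axes: x right, y down, z forward; pixel columns grow to the right and rows downward; lengths in m; the calibration is good to about 2 mm. A picture is of the moment at which its call begins. camera_info takes no time and is no camera call.
- arm.job_done(): hands the job in, once; it reports no verdict.
Trained networks look in the newest picture that a camera, given by its name, has taken for a name from the list of things; names that differ only in an ending like _2 or _b are one class to them, and where a whole thing is asked for, a point or a joint stands for the part that bears it (a point fixed in the world has none). Each returns a list of dicts, best first, with "confidence" (0 to 1); they miss things now and then, are a little off and sometimes report something else, mostly with a low value. They report only what shows in the picture. A call takes as long as a camera call. They do not tell look-alikes from the thing itself.
- arm.spot_in(camera, label): "box" ([left, top, width, height] in pixels, round what is visible of it).
- arm.regions_of(camera, label): "region" (480x640 bool, what is visible of it) and "box" ([left, top, width, height] in pixels, round what is visible of it).
- arm.place_of(camera, label): "point" ([column, row] in pixels: a listed point, or the origin of a listed thing).
The state is a dict: "time": time; "joint_pos": joint angles; "joint_velocities": joint speeds; "tau": joint torques, N m; "eef_pos": TCP position; "eef_rot": TCP orientation; "wrist_force": force on the tool from outside, world axes, zero at the start; "wrist_torque": the same for the moment, N m; "grip_width": finger opening in m.
Only numpy, scipy, OpenCV 4.12 (cv2) and the standard library are available. Lean on these libraries where they do the work, as an engineer would, in place of code of your own. Each camera call takes 0.05 s, during which the arm holds its last target. There are 200 camera calls.

## Working session

There is one attempt and no reset: what is moved stays moved. The work goes in short steps, Python scripts to look and compute and a shell command to move; the robot and the scene stay as the last step left them, time stands still between calls to the robot, and variables do not carry over. Pictures are saved under pics/ and viewed, about 8 in all and at most 12, crops included, and the job is handed in when it is done.

```bash
mkdir -p pics; cat > h.py <<'E'
import numpy as np,cv2
from station import arm
from scipy.spatial.transform import Rotation as R
def cam(n):
    i=arm.camera_info(n);return i,np.array(i["extrinsics"])
def ray(n,p):
    i,E=cam(n);d=E[:3,:3]@np.array([(p[0]-i["cx"])/i["fx"],(p[1]-i["cy"])/i["fy"],1]);return E[:3,3],d
def atz(n,p,z):
    o,d=ray(n,p);return o+d*(z-o[2])/d[2]
def tri(p,q):
    o,d=ray("side",p);o2,d2=ray("top",q)
    s=np.linalg.lstsq(np.stack([d,-d2],1),o2-o,rcond=None)[0]
    a=o+d*s[0];b=o2+d2*s[1];return (a+b)/2,np.linalg.norm(a-b)
def proj(n,P):
    i,E=cam(n);c=E[:3,:3].T@(np.array(P)-E[:3,3]);return np.array([c[0]/c[2]*i["fx"]+i["cx"],c[1]/c[2]*i["fy"]+i["cy"]])
def snap(n,f):
    im=arm.camera(n);cv2.imwrite("pics/"+f,im[:,:,::-1]);return im
def go(P,yaw_x=None):
    "rows for TCP target P world, tool units"
    o=arm.get_obs();r=R.from_quat(o["eef_rot"]);return r.inv().apply(np.array(P)-o["eef_pos"])/.06
E
python3 - <<'E'
from h import *
np.set_printoptions(precision=3,suppress=True)
o=arm.get_obs();print(o["time"],o["eef_pos"],R.from_quat(o["eef_rot"]).as_matrix(),o["grip_width"])
for n in("side","top"):
    snap(n,n+"0.png");print(n,cam(n)[1])
    for l in "rail_mid hook_mid hook_upper hook_lower stand_top deepbin_top pail_mid pail_bar mat_top bottle can tray".split():
        print(n,l,[(np.round(x["point"]),round(x["confidence"],2)) for x in arm.place_of(n,l)[:3]])
E
```

```text
0.0 [ 0.249 -0.627  0.205] [[ 0.929  0.369 -0.001]
 [ 0.369 -0.929  0.001]
 [-0.    -0.001 -1.   ]] 0.09392326533833739
side [[ 0.756 -0.509  0.411  0.198]
 [-0.655 -0.576  0.489 -0.427]
 [-0.012 -0.639 -0.769  0.873]
 [ 0.     0.     0.     1.   ]]
side rail_mid [(array([360., 168.]), 0.85)]
side hook_mid [(array([300., 296.]), 0.85), (array([245., 329.]), 0.72), (array([289., 308.]), 0.4)]
side hook_upper [(array([239., 310.]), 0.96), (array([298., 276.]), 0.79), (array([298., 310.]), 0.33)]
side hook_lower [(array([247., 338.]), 0.91), (array([300., 310.]), 0.67), (array([236., 211.]), 0.62)]
side stand_top [(array([303., 306.]), 0.88), (array([436., 371.]), 0.26)]
side deepbin_top [(array([438., 371.]), 0.79)]
side pail_mid [(array([430., 386.]), 0.66)]
side pail_bar [(array([437., 371.]), 0.82)]
side mat_top [(array([234., 211.]), 0.61)]
side bottle [(array([266., 268.]), 0.97)]
side can [(array([359., 350.]), 0.87), (array([350., 254.]), 0.23)]
side tray [(array([351., 254.]), 0.62)]
top [[-0.004 -0.998  0.055  0.476]
 [-1.     0.003 -0.006  0.003]
 [ 0.006 -0.055 -0.998  1.457]
 [ 0.     0.     0.     1.   ]]
top rail_mid [(array([308., 178.]), 0.59)]
top hook_mid [(array([316., 322.]), 0.66), (array([327., 274.]), 0.63)]
top hook_upper [(array([327., 272.]), 0.48)]
top hook_lower [(array([330., 272.]), 0.61), (array([317., 323.]), 0.47)]
top stand_top [(array([331., 271.]), 0.79)]
top deepbin_top []
top pail_mid [(array([455., 245.]), 0.77)]
top pail_bar [(array([460., 243.]), 0.87)]
top mat_top [(array([182., 248.]), 0.73)]
top bottle [(array([261., 259.]), 0.67), (array([326., 271.]), 0.27)]
top can [(array([460., 246.]), 0.6), (array([378., 257.]), 0.55)]
top tray [(array([303., 195.]), 0.75)]
```

View pics/side0.png

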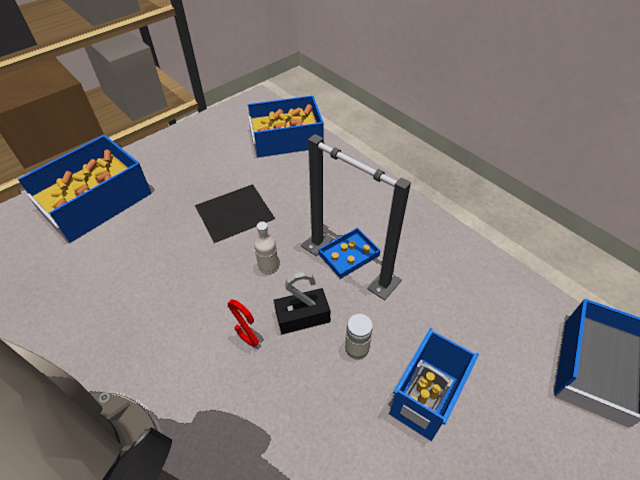

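View pics/top0.png

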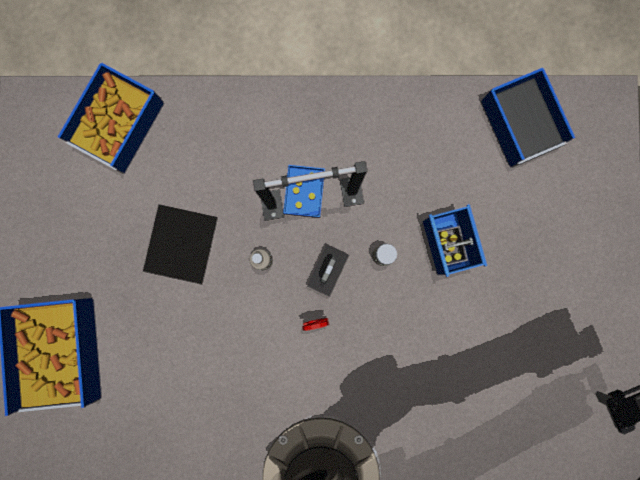

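The hooks are at side (300,296), grey and standing in the black stand, and side (245,329), red and lying on the table. I choose the grey one. A close composite comes next.

```bash
python3 - <<'E'
from h import *
t=cv2.imread("pics/top0.png");s=cv2.imread("pics/side0.png")
c=lambda im,x,y,w,h,W,H:cv2.resize(im[y:y+h,x:x+w],(W,H),interpolation=cv2.INTER_CUBIC)
a=np.hstack([c(t,295,235,60,70,257,300),c(t,415,200,80,85,282,300),c(s,265,260,75,75,260,300)])[:,:799]
b=np.hstack([c(t,245,150,133,75,532,300),c(s,385,320,100,120,267,300)])
cv2.imwrite("pics/c1.png",np.vstack([a,np.hstack([b,np.zeros((300,a.shape[1]-b.shape[1],3),np.uint8)])]))
print(a.shape,b.shape)
print("mat",cv2.minAreaRect(np.argwhere(t[190:300,130:230].max(2)<45)[:,::-1].astype(np.float32)))
np.set_printoptions(precision=4,suppress=True)
print("stand",tri((303,306),(331,271)),atz("top",(331,271),.05),atz("side",(303,306),.05))
print("hookup",tri((298,276),(327,272)))
print("rail",tri((360,168),(308,178)),atz("top",(308,178),.31),atz("side",(360,168),.31))
print("pailbar",tri((437,371),(460,243)))
print("mat",tri((234,211),(182,248)),atz("top",(182,248),.003))
for k,p in dict(bottle=(261,259),can=(386,253),tray=(303,195)).items():print(k,atz("top",p,.1 if k!='tray' else .01))
E
```

```text
(300, 799, 3) (300, 799, 3)
mat ((49.84831619262695, 53.65730285644531), (59.8126335144043, 68.35729217529297), 12.994616508483887)
stand (array([ 0.4923, -0.0268,  0.0581]), np.float64(0.0052875893234887415)) [ 0.4903 -0.0255  0.05  ] [ 0.4975 -0.0243  0.05  ]
hookup (array([ 0.4905, -0.0169,  0.1579]), np.float64(0.008382475269418307))
rail (array([0.6763, 0.0193, 0.2995]), np.float64(0.014552436998578323)) [0.6691 0.0239 0.31  ] [0.6736 0.007  0.31  ]
pailbar (array([ 0.5526, -0.3141,  0.138 ]), np.float64(0.0052742693602860205))
mat (array([0.5525, 0.3324, 0.0192]), np.float64(0.01128458841148664)) [0.5484 0.339  0.003 ]
bottle [0.5178 0.1357 0.1   ]
can [ 0.5306 -0.1508  0.1   ]
tray [0.6775 0.0417 0.01  ]
```

View pics/c1.png

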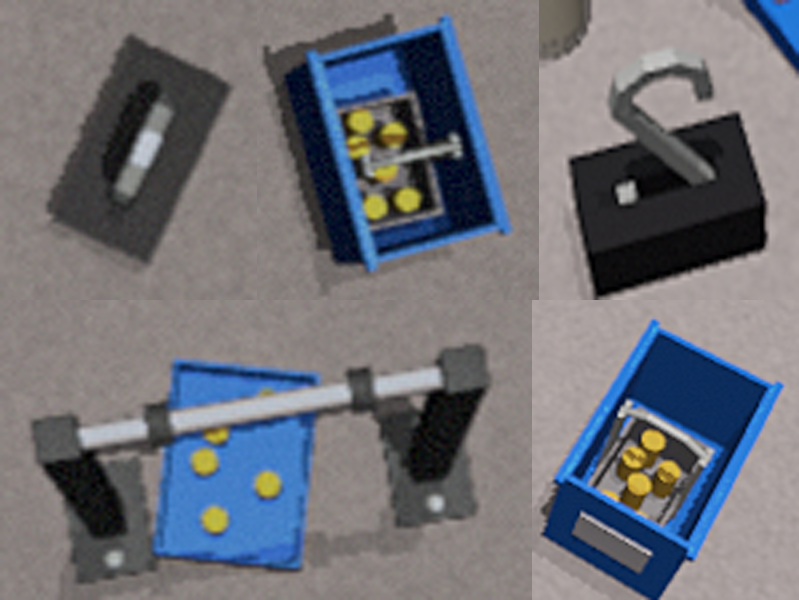

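The stand's top is at top px (307–349, 243–296), with the grey hook in its slot. The rail collars are at about (285,180.5) and (335,172), the bin rim at (430–486, 205–276), and the bail bar at about (460,244).

```bash
python3 - <<'E'
from h import *
np.set_printoptions(precision=4,suppress=True)
def rect(n,P,z):
    Q=np.array([atz(n,p,z) for p in P]);print(Q.mean(0),[np.linalg.norm(Q[i]-Q[i-1]) for i in range(4)],"long-edge angle",[np.degrees(np.arctan2(*(Q[i]-Q[i-1])[[1,0]])) for i in range(4)])
print("stand");rect("top",[(325.4,243.2),(348.7,255.5),(329.6,296.2),(306.7,284.5)],.05)
f=lambda x,y:(265+(x-540)/3.46,260+y/4.)
rect("side",[f(570,157),f(740,113),f(766,203),f(593,245)],.05)
print("bin");rect("top",[(430,215.6),(468.9,205.1),(486.2,265.2),(447,276)],.118)
print("bar",atz("top",(460.1,243.7),.134))
for n,a,b in(("top",(284.75,180.5),(335.25,171.75)),("top",(259.25,184.2),(360.5,167)),("side",(335,153),(379,175))):
    A,B=atz(n,a,.31),atz(n,b,.31);d=A-B;print("rail",(A+B)/2,np.linalg.norm(d),np.degrees(np.arctan2(d[1],d[0])))
print("mat",atz("top",(179.8,243.7),.003))
print("hooktop",atz("top",(328.9,269.6),.15))
print(proj("side",(.5,-.02,.0)), proj("side",(.5,-.02,.17)))
E
```

```text
stand
[ 0.4931 -0.0174  0.05  ] [np.float64(0.1075925893287608), np.float64(0.06262998092413707), np.float64(0.10659123583684835), np.float64(0.06088203859901266)] long-edge angle [np.float64(-24.544504172236365), np.float64(-118.06315570882678), np.float64(154.54400400236247), np.float64(62.7922005845081)]
[ 0.4979 -0.0202  0.05  ] [np.float64(0.055872181354397865), np.float64(0.10878998279013208), np.float64(0.05833373917780359), np.float64(0.10638249781287377)] long-edge angle [np.float64(66.72776065364765), np.float64(-26.40321373776209), np.float64(-115.80031627172535), np.float64(152.22772434991663)]
bin
[ 0.5579 -0.3124  0.118 ] [np.float64(0.1419630899207448), np.float64(0.09202955885966807), np.float64(0.14167925065780976), np.float64(0.09237065456437543)] long-edge angle [np.float64(14.933104175880151), np.float64(-75.064071185009), np.float64(-164.9291374404071), np.float64(105.11223284473702)]
bar [ 0.5495 -0.3132  0.134 ]
rail [0.6728 0.02   0.31  ] 0.10001448717395017 99.75509671213464
rail [0.6738 0.0201 0.31  ] 0.200418849117687 99.56571434160301
rail [0.677 0.02  0.31 ] 0.101411604991677 100.29428230428984
mat [0.559  0.3445 0.003 ]
hooktop [ 0.4924 -0.0188  0.15  ]
[303.388  315.9942] [300.4366 270.8926]
```

```bash
cat >> h.py <<'E'
np.set_printoptions(precision=3,suppress=True)
def plan(P,jaw,el=90,grasp=True):
    "P: grasp point (or TCP); jaw: yaw deg of tool y; el: deg below horizontal of tool z, heading=jaw-90"
    o=arm.get_obs();r=R.from_quat(o["eef_rot"]);j=np.radians(jaw);e=np.radians(el)
    y=np.array([np.cos(j),np.sin(j),0]);hd=np.array([np.sin(j),-np.cos(j),0])
    z=hd*np.cos(e)-np.array([0,0,1])*np.sin(e);x=np.cross(y,z)
    t=R.from_matrix(np.stack([x,y,z],1))
    T=np.array(P)+(arm.grasp_offset*z if grasp else 0)
    print("dp",r.inv().apply(T-o["eef_pos"])/.06,"rot",np.degrees((r.inv()*t).as_rotvec())/8,"rows",np.linalg.norm(T-o["eef_pos"])/.0625)
def st():
    o=arm.get_obs();r=R.from_quat(o["eef_rot"]).as_matrix()
    print("t",o["time"],"tcp",o["eef_pos"],"gp",o["eef_pos"]-arm.grasp_offset*r[:,2],"jaw",np.degrees(np.arctan2(r[1,1],r[0,1])),"el",np.degrees(np.arcsin(-r[2,2])),"yz",r[2,1],"w",o["grip_width"],"F",o["wrist_force"],"q",o["joint_pos"])
E
python3 -c "
from h import *
st();plan((.4735,-.0084,.25),63.8)"
```

```text
t 1.3 tcp [ 0.249 -0.627  0.205] gp [ 0.249 -0.627  0.224] jaw -68.3580680325736 el 89.99588556301595 yz -6.856120466813245e-05 w 0.09398612760241257 F [-0.024  0.737 -0.446] q [ 1.044  0.426  0.074  1.606 -0.034  1.111 -0.067]
dp [ 7.284 -8.209 -0.429] rot [ -0.    -0.   -16.52] rows 10.543429818237795
```

```bash
python3 -m creep '[{"dp":[0,0,-0.9],"rotation":[0,0,0],"claw":0.5},{"dp":[0.6,-0.7,-0.9],"rotation":[0,0,-1.2],"claw":0.5},{"dp":[1.2,-1.4,-0.9],"rotation":[0,0,-2.4],"claw":0.5},{"dp":[1.8,-2.1,-0.9],"rotation":[0,0,-3.7],"claw":0.5},{"dp":[2.4,-2.7,-0.9],"rotation":[0,0,-5],"claw":0.5},{"dp":[3.0,-3.4,-0.9],"rotation":[0,0,-6.3],"claw":0.5},{"dp":[3.6,-4.1,-0.9],"rotation":[0,0,-7.6],"claw":0.5},{"dp":[4.2,-4.8,-0.9],"rotation":[0,0,-8.9],"claw":0.5},{"dp":[4.8,-5.4,-0.9],"rotation":[0,0,-10.2],"claw":0.5},{"dp":[5.4,-6.1,-0.9],"rotation":[0,0,-11.5],"claw":0.5},{"dp":[6,-6.8,-0.9],"rotation":[0,0,-12.8],"claw":0.5},{"dp":[6.6,-7.5,-0.9],"rotation":[0,0,-14.1],"claw":0.5},{"dp":[7.28,-8.21,-0.8],"rotation":[0,0,-15.4],"claw":0.5},{"dp":[7.28,-8.21,-0.43],"rotation":[0,0,-16.5],"claw":0.5},{"dp":[7.28,-8.21,-0.43],"rotation":[0,0,-16.5],"claw":0.5},{"dp":[7.28,-8.21,-0.43],"rotation":[0,0,-16.5],"claw":0.5}]'
python3 - <<'E'
from h import *
st();plan((.4735,-.0084,.131),63.8)
s=snap("side","s1.png");t=snap("top","t1.png")
c=lambda im,x,y,w,h,W,H:cv2.resize(im[y:y+h,x:x+w],(W,H),interpolation=cv2.INTER_CUBIC)
cv2.imwrite("pics/c2.png",np.hstack([c(s,220,190,140,160,525,600),c(t,290,240,70,100,270,600)[:, :270]])[:,:,::-1])
for p in [(.4735,-.0084,.131),(.495,-.019,.144),(.495,-.019,.16)]:print(proj("side",p))
E
```

```text
time: 3.3
eef_pos: [0.4734, -0.0091, 0.2319]
eef_rot: [0.23, 0.973, -0.0, 0.0]
wrist_force: [-0.1, -0.5, -0.4]
grip_width: 0.0471
t 3.3 tcp [ 0.473 -0.009  0.232] gp [ 0.473 -0.009  0.251] jaw 63.36767743209811 el 89.98116654350054 yz 2.383871807229204e-05 w 0.04713629235567582 F [-0.068 -0.477 -0.398] q [ 0.463  0.109 -0.614  1.98   0.072  1.073  0.923]
dp [0.004 0.011 1.995] rot [ 0.     0.002 -0.054] rows 1.9156646198351135
[287.082 286.116]
[298.651 279.732]
[298.308 275.004]
```

View pics/c2.png

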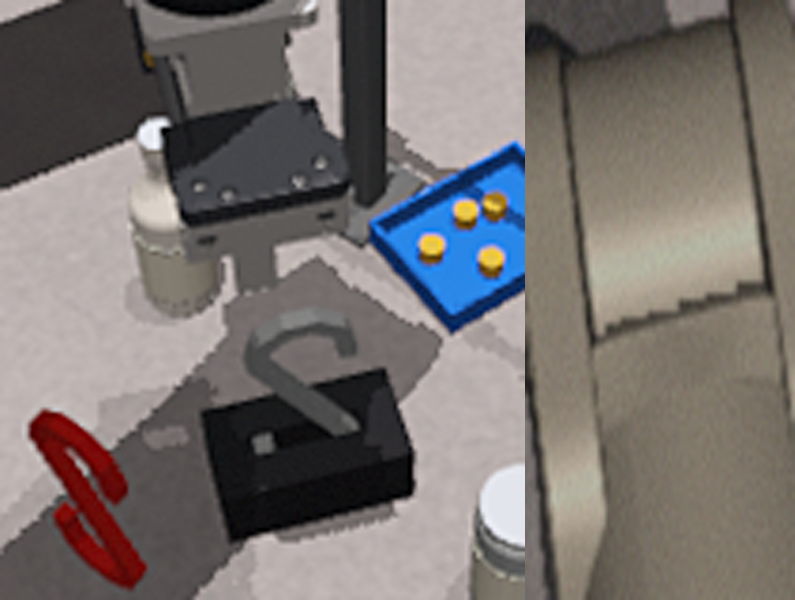

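Hook's curl sits at side (287,285), within about 2 mm of prediction. I descend and pinch.

```bash
python3 -m creep '[{"dp":[0,0,0.6],"rotation":[0,0,0],"claw":0.4},{"dp":[-0.03,0,1.2],"rotation":[0,0,0],"claw":0.4},{"dp":[-0.03,0,1.7],"rotation":[0,0,0],"claw":0.4},{"dp":[-0.03,0,2.0],"rotation":[0,0,0],"claw":0.4},{"dp":[-0.03,0,2.0],"rotation":[0,0,0],"claw":0.25},{"dp":[-0.03,0,2.0],"rotation":[0,0,0],"claw":0},{"dp":[-0.03,0,2.0],"rotation":[0,0,0],"claw":0},{"dp":[-0.03,0,2.0],"rotation":[0,0,0],"claw":0},{"dp":[-0.03,0,2.0],"rotation":[0,0,0],"claw":0}]' 45
python3 -c "
from h import *
st()"
```

```text
time: 4.53
eef_pos: [0.476, -0.0098, 0.1131]
eef_rot: [0.23, 0.973, 0.0, 0.001]
wrist_force: [-0.9, 0.5, 8.2]
grip_width: 0.0097
t 4.525 tcp [ 0.476 -0.01   0.113] gp [ 0.476 -0.01   0.132] jaw 63.41898215456756 el 89.83744273925655 yz 0.0007594856388264498 w 0.009683821922495133 F [-0.892  0.536  8.183] q [ 0.409  0.268 -0.594  2.103  0.205  0.822  0.798]
```

```bash
python3 -m creep '[{"dp":[0,0,-0.3],"rotation":[0,0,0],"claw":0},{"dp":[0,0,-0.7],"rotation":[0,0,0],"claw":0},{"dp":[0,0,-1.2],"rotation":[0,0,0],"claw":0},{"dp":[0,0,-1.8],"rotation":[0,0,0],"claw":0},{"dp":[0,0,-2.4],"rotation":[0,0,0],"claw":0},{"dp":[0,0,-3],"rotation":[0,0,0],"claw":0},{"dp":[0,0,-3.4],"rotation":[0,0,0],"claw":0},{"dp":[0,0,-3.4],"rotation":[0,0,0],"claw":0}]'
python3 - <<'E'
from h import *
st()
u=np.array([.9857,.1685,0]);c=np.array([.6745,.02,0])
plan(c-u*.098+[0,0,.337],99.7)
s=snap("side","s2.png")
cv2.imwrite("pics/c3.png",cv2.resize(s[60:340,200:440],(600,700))[:600,:,::-1])
E
```

```text
time: 5.52
eef_pos: [0.4761, -0.0097, 0.3186]
eef_rot: [0.23, 0.973, 0.0, 0.003]
wrist_force: [0.3, 0.5, -1.2]
grip_width: 0.0096
t 5.525 tcp [ 0.476 -0.01   0.319] gp [ 0.476 -0.01   0.337] jaw 63.40793179871725 el 89.66568634587894 yz 0.0014726417260983024 w 0.009563113359009728 F [ 0.261  0.482 -1.222] q [ 0.49   0.036 -0.614  1.857  0.024  1.249  0.976]
dp [-1.419  0.956  0.016] rot [-0.003  0.042 -4.537] rows 1.6430788879967397
```

View pics/c3.png

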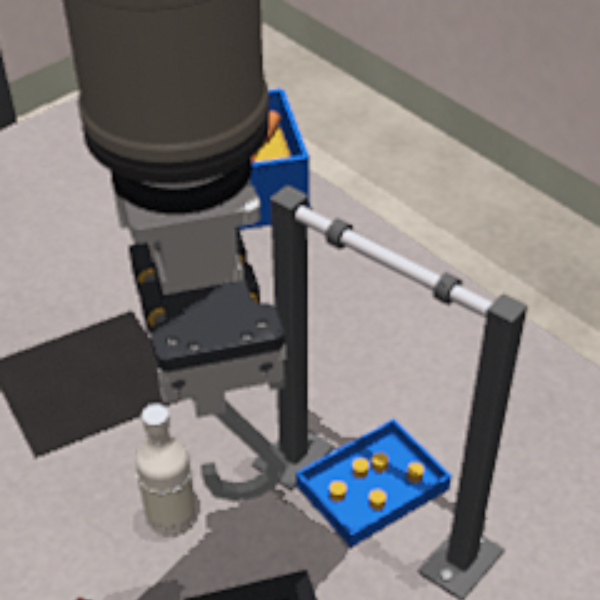

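The hook is held: lower tip at side (283,246), right side of the lower curl at (313,250). I'll check its tilt against the model.

```bash
python3 - <<'E'
from h import *
g=np.array([.476,-.01,.337]);a=np.radians(-26.6);u=np.array([np.cos(a),np.sin(a),0]);z=np.array([0,0,1])
mid=g+.023*u-.047*z
for t in(-10,-5,0,5,10):
    c,s=np.cos(np.radians(t)),np.sin(np.radians(t))
    f=lambda x,zz:g+u*((x+.023)*c-(zz-.047)*s)+z*((x+.023)*s+(zz-.047)*c)
    print(t,"tip",proj("side",f(-.025,-.038)),"bot",proj("side",f(0,-.075)),"right",proj("side",f(.03,-.046)))
E
```

```text
-10 tip [275.179 248.886] bot [286.749 260.754] right [304.717 249.036]
-5 tip [279.321 248.455] bot [292.498 259.352] right [309.329 246.854]
0 tip [283.459 247.79 ] bot [298.161 257.654] right [313.767 244.443]
5 tip [287.567 246.897] bot [303.708 255.667] right [318.006 241.813]
10 tip [291.623 245.782] bot [309.113 253.401] right [322.021 238.977]
```

```bash
python3 -m creep '[{"dp":[-0.2,0.2,0],"rotation":[0,0,-0.7],"claw":0},{"dp":[-0.5,0.4,0],"rotation":[0,0,-1.5],"claw":0},{"dp":[-0.8,0.6,0],"rotation":[0,0,-2.5],"claw":0},{"dp":[-1.1,0.8,0],"rotation":[0,0,-3.5],"claw":0},{"dp":[-1.42,0.96,0.02],"rotation":[0,0.04,-4.54],"claw":0},{"dp":[-1.42,0.96,0.02],"rotation":[0,0.04,-4.54],"claw":0},{"dp":[-1.42,0.96,0.02],"rotation":[0,0.04,-4.54],"claw":0}]'
python3 - <<'E'
from h import *
st()
u=np.array([.9857,.1685,0]);c=np.array([.6745,.02,0])
plan(c-u*.033+[0,0,.337],99.7)
plan(c-u*.024+[0,0,.299],99.7)
s=snap("side","s3.png");t=snap("top","t3.png")
cv2.imwrite("pics/c4.png",np.hstack([cv2.resize(s[120:300,260:420],(480,540)),cv2.resize(t[130:230,250:300+80],(320,400))[:,:].repeat(1,0) if 0 else cv2.resize(t[130:270,250:330],(308,540))])[:,:,::-1])
E
```

```text
time: 6.45
eef_pos: [0.5766, 0.0037, 0.3153]
eef_rot: [-0.084, 0.996, 0.0, -0.002]
wrist_force: [0.8, -0.5, -1.3]
grip_width: 0.0095
t 6.45 tcp [0.577 0.004 0.315] gp [0.577 0.004 0.334] jaw 99.62573065990304 el 89.80851802442322 yz 0.0005699579258363411 w 0.00948252855178741 F [ 0.809 -0.463 -1.302] q [ 0.443  0.249 -0.675  1.655  0.16   1.297  1.478]
dp [-1.103 -0.005 -0.052] rot [ 0.004 -0.024 -0.009] rows 1.0604851630883891
dp [-1.256 -0.005  0.581] rot [ 0.004 -0.024 -0.009] rows 1.328255221474907
```

View pics/c4.png

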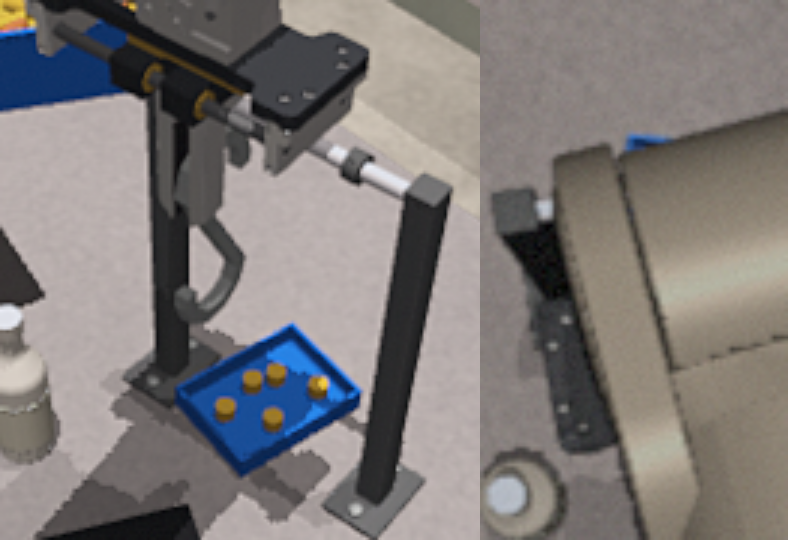

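The hook hangs vertical in the jaws, with its upper tip at about side (340,170), in front of the rail. Now I enter and lower.

```bash
python3 -m creep '[{"dp":[-0.3,0,-0.05],"rotation":[0,0,0],"claw":0},{"dp":[-0.6,0,-0.05],"rotation":[0,0,0],"claw":0},{"dp":[-0.9,0,-0.05],"rotation":[0,0,0],"claw":0},{"dp":[-1.1,0,-0.05],"rotation":[0,0,0],"claw":0},{"dp":[-1.1,0,-0.05],"rotation":[0,0,0],"claw":0},{"dp":[-1.15,0,0.15],"rotation":[0,0,0],"claw":0},{"dp":[-1.2,0,0.3],"rotation":[0,0,0],"claw":0},{"dp":[-1.25,0,0.45],"rotation":[0,0,0],"claw":0},{"dp":[-1.25,0,0.5],"rotation":[0,0,0],"claw":0},{"dp":[-1.25,0,0.5],"rotation":[0,0,0],"claw":0}]'
python3 - <<'E'
from h import *
st()
s=snap("side","s4.png")
cv2.imwrite("pics/c5.png",cv2.resize(s[120:300,260:420],(480,540))[:,:,::-1])
E
```

```text
time: 7.8
eef_pos: [0.6505, 0.0162, 0.2857]
eef_rot: [-0.084, 0.996, -0.0, -0.001]
wrist_force: [0.2, 0.0, -1.2]
grip_width: 0.0098
t 7.8 tcp [0.651 0.016 0.286] gp [0.651 0.016 0.305] jaw 99.65633251242853 el 89.85555057575854 yz -5.1618790891497034e-05 w 0.00980790833033492 F [ 0.209  0.044 -1.175] q [ 0.358  0.401 -0.654  1.532  0.249  1.296  1.413]
```

View pics/c5.png

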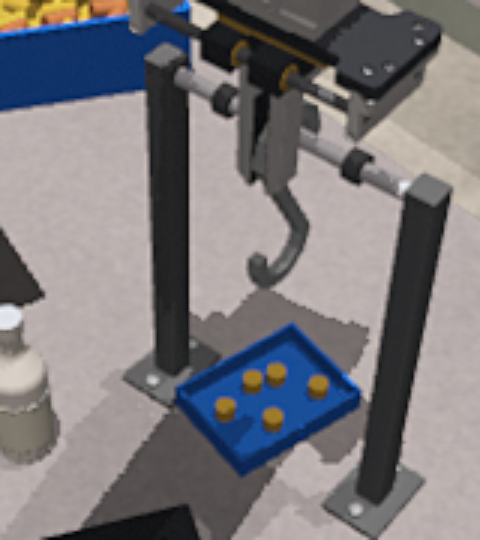

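The upper curl is over the rail, its far tip at side (363,159) beyond the bar. I lower until it bears.

```bash
python3 -m creep '[{"dp":[0,0,0.07],"rotation":[0,0,0],"claw":0},{"dp":[0,0,0.12],"rotation":[0,0,0],"claw":0},{"dp":[0,0,0.12],"rotation":[0,0,0],"claw":0}]' 15
```

```text
time: 8.22
eef_pos: [0.6507, 0.0162, 0.279]
eef_rot: [-0.084, 0.996, -0.0, -0.001]
wrist_force: [-0.1, 0.1, -1.2]
grip_width: 0.0095
```

```bash
python3 -m creep '[{"dp":[0,0,0.04],"rotation":[0,0,0],"claw":0},{"dp":[0,0,0.08],"rotation":[0,0,0],"claw":0},{"dp":[0,0,0.08],"rotation":[0,0,0],"claw":0}]' 15
```

```text
time: 8.6
eef_pos: [0.6516, 0.0163, 0.2753]
eef_rot: [-0.084, 0.996, -0.0, 0.0]
wrist_force: [1.1, -0.8, 8.1]
grip_width: 0.0102
```

```bash
python3 -m creep '[{"dp":[0,0,0],"rotation":[0,0,0],"claw":0.15},{"dp":[0,0,0],"rotation":[0,0,0],"claw":0.35},{"dp":[0,0,0],"rotation":[0,0,0],"claw":0.35},{"dp":[0,0,0],"rotation":[0,0,0],"claw":0.35},{"dp":[0.1,0,-0.5],"rotation":[0,0,0],"claw":0.35},{"dp":[0.2,0,-1],"rotation":[0,0,0],"claw":0.35},{"dp":[0.8,0,-1.4],"rotation":[0,0,0],"claw":0.35},{"dp":[1.7,0,-1.4],"rotation":[0,0,0],"claw":0.5},{"dp":[2.4,0,-1.4],"rotation":[0,0,0],"claw":0.5},{"dp":[2.4,0,-1.4],"rotation":[0,0,0],"claw":0.5}]'
python3 - <<'E'
from h import *
st();plan((.551,-.313,.25),15)
s=snap("side","s5.png")
cv2.imwrite("pics/c6.png",np.hstack([cv2.resize(s[120:300,260:420],(480,540)),cv2.resize(s[310:450,380:490],(320,407))[:540] if 0 else cv2.resize(s[315:450,385:465],(320,540))])[:,:,::-1])
for q in("hook_upper","hook_mid","hook_lower"):print(q,[(np.round(x["point"]),round(x["confidence"],2)) for x in arm.place_of("side",q)[:3]])
for z in(0,.059,.121):print(proj("side",(.6745,.02,.31-z)))
for p in[(.551,-.313,.134)]:print(proj("side",p))
E
```

```text
time: 9.85
eef_pos: [0.5077, -0.0085, 0.36]
eef_rot: [-0.083, 0.997, -0.001, 0.001]
wrist_force: [1.0, 0.1, -0.2]
grip_width: 0.047
t 9.85 tcp [ 0.508 -0.008  0.36 ] gp [ 0.508 -0.008  0.379] jaw 99.56711390364009 el 89.80029383786501 yz -0.003025948146195069 w 0.04699877601506592 F [ 0.955  0.097 -0.205] q [ 0.534  0.085 -0.683  1.728  0.058  1.346  1.578]
dp [ 0.136 -5.118  2.163] rot [-0.008  0.026 10.571] rows 5.335633112319441
hook_upper [(array([355., 165.]), 0.98), (array([237., 309.]), 0.55)]
hook_mid [(array([356., 184.]), 0.86), (array([243., 328.]), 0.78)]
hook_lower [(array([352., 207.]), 0.65), (array([247., 334.]), 0.64), (array([434., 372.]), 0.64)]
[355.51  164.328]
[353.853 187.177]
[352.284 208.813]
[433.857 372.089]
```

View pics/c6.png

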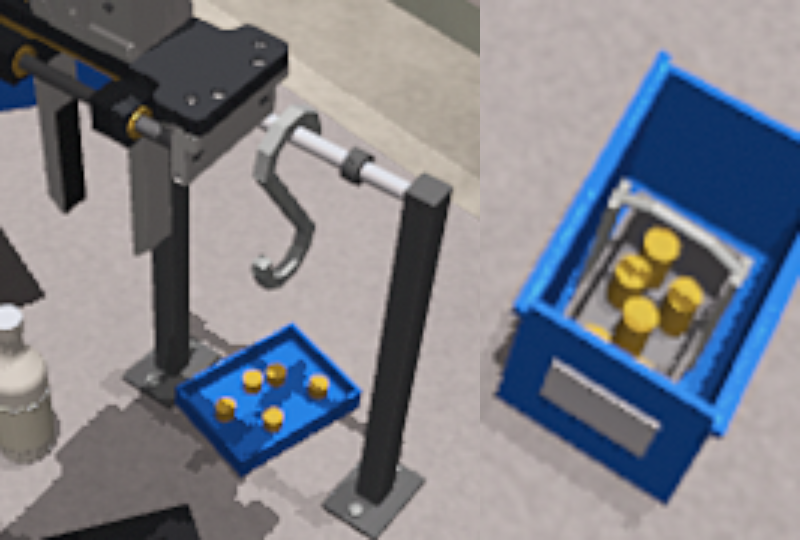

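The hook hangs free on the rail: hook_upper is at (355,165), predicted (355.5,164.3). The lower curl opens toward the robot, at (349,210). Next I measure the bail bar.

```bash
python3 - <<'E'
from h import *
f=lambda x,y:(385+(x-480)/4,315+y/4)
a=atz("side",f(617,195),.125);b=atz("side",f(745,265),.125);d=a-b
print((a+b)/2,np.linalg.norm(d),np.degrees(np.arctan2(d[1],d[0]))-90)
print(atz("side",(436.2,370),.134),tri((436.2,370),(460.1,243.7)))
E
```

```text
[ 0.556 -0.313  0.125] 0.05900335312808603 16.5291194595505
[ 0.557 -0.313  0.134] (array([ 0.551, -0.313,  0.143]), np.float64(0.0049402131550490185))
```

```bash
python3 -m creep '[{"dp":[0.05,-0.5,0],"rotation":[0,0,1.1],"claw":0.6},{"dp":[0.05,-1.2,0],"rotation":[0,0,2.3],"claw":0.6},{"dp":[0.05,-1.9,0.2],"rotation":[0,0,3.5],"claw":0.6},{"dp":[0.05,-2.6,0.6],"rotation":[0,0,4.8],"claw":0.6},{"dp":[0.06,-3.2,1],"rotation":[0,0,6],"claw":0.6},{"dp":[0.07,-3.9,1.5],"rotation":[0,0,7.2],"claw":0.6},{"dp":[0.08,-4.5,1.9],"rotation":[0,0,8.4],"claw":0.6},{"dp":[0.086,-5.13,2.3],"rotation":[0,0,9.6],"claw":0.6},{"dp":[0.086,-5.13,2.7],"rotation":[0,0,10.5],"claw":0.6},{"dp":[0.086,-5.13,2.8],"rotation":[0,0,10.5],"claw":0.6},{"dp":[0.086,-5.13,2.8],"rotation":[0,0,10.5],"claw":0.6}]'
python3 - <<'E'
from h import *
st();plan((.554,-.313,.134),15.5)
s=snap("side","s6.png")
cv2.imwrite("pics/c7.png",cv2.resize(s[280:450,360:500],(494,600))[:,:,::-1])
E
```

```text
time: 11.42
eef_pos: [0.5575, -0.3112, 0.1909]
eef_rot: [0.602, 0.798, 0.0, -0.0]
wrist_force: [0.3, -0.1, 1.1]
grip_width: 0.0566
t 11.425 tcp [ 0.558 -0.311  0.191] gp [ 0.558 -0.311  0.21 ] jaw 15.905402166139046 el 89.9491460225708 yz 0.0006920299213779367 w 0.05663151421958483 F [ 0.262 -0.136  1.055] q [ 0.653  0.398 -0.319  1.689  0.138  1.076  0.569]
dp [-0.014 -0.066  1.262] rot [ 0.005 -0.004  0.051] rows 1.213620420668233
```

View pics/c7.png

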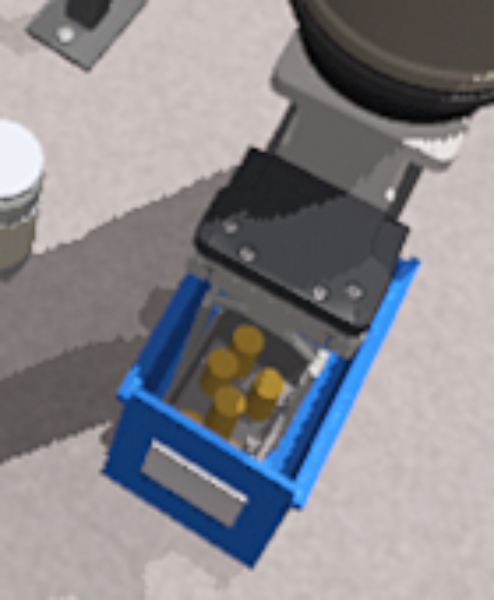

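The gripper sits over the bail in the bin, with its bail corner at side (451,382). I descend and pinch the bar.

```bash
python3 -m creep '[{"dp":[0,-0.05,0.4],"rotation":[0,0,0],"claw":0.6},{"dp":[0,-0.05,0.8],"rotation":[0,0,0],"claw":0.6},{"dp":[0,-0.05,1.15],"rotation":[0,0,0],"claw":0.6},{"dp":[0,-0.05,1.27],"rotation":[0,0,0],"claw":0.5},{"dp":[0,-0.05,1.27],"rotation":[0,0,0],"claw":0.3},{"dp":[0,-0.05,1.27],"rotation":[0,0,0],"claw":0.1},{"dp":[0,-0.05,1.27],"rotation":[0,0,0],"claw":0},{"dp":[0,-0.05,1.27],"rotation":[0,0,0],"claw":0},{"dp":[0,-0.05,1.27],"rotation":[0,0,0],"claw":0},{"dp":[0,-0.05,1.27],"rotation":[0,0,0],"claw":0}]' 45
```

```text
time: 12.72
eef_pos: [0.5548, -0.312, 0.1153]
eef_rot: [0.603, 0.798, 0.001, 0.0]
wrist_force: [0.8, -0.5, -1.9]
grip_width: 0.0044
```

```bash
python3 -m creep '[{"dp":[0,0,-0.15],"rotation":[0,0,0],"claw":0},{"dp":[0,0,-0.4],"rotation":[0,0,0],"claw":0},{"dp":[0,0,-0.4],"rotation":[0,0,0],"claw":0}]'
```

```text
time: 13.1
eef_pos: [0.5557, -0.3124, 0.1412]
eef_rot: [0.603, 0.798, 0.001, 0.002]
wrist_force: [-0.2, -0.1, -2.7]
grip_width: 0.0044
```

```bash
python3 -m creep '[{"dp":[0,0,-0.3],"rotation":[0,0,0],"claw":0},{"dp":[0,0,-0.7],"rotation":[0,0,0],"claw":0},{"dp":[0,0,-1.1],"rotation":[0,0,0],"claw":0},{"dp":[0,0,-1.5],"rotation":[0,0,0],"claw":0},{"dp":[0,0,-1.9],"rotation":[0,0,0],"claw":0},{"dp":[0,0,-2.3],"rotation":[0,0,0],"claw":0},{"dp":[0,0,-2.6],"rotation":[0,0,0],"claw":0},{"dp":[0,0,-2.8],"rotation":[0,0,0],"claw":0},{"dp":[0,0,-2.8],"rotation":[0,0,0],"claw":0}]'
python3 - <<'E'
from h import *
st()
s=snap("side","s7.png");cv2.imwrite("pics/c8.png",cv2.resize(s[200:450,340:540],(480,600))[:,:,::-1])
plan((.48,0,.325),15.5);plan((.556,.342,.325),30);plan((.556,.342,.137),30)
E
```

```text
time: 14.22
eef_pos: [0.5553, -0.3124, 0.3099]
eef_rot: [0.603, 0.798, 0.001, 0.002]
wrist_force: [0.5, 0.3, -3.7]
grip_width: 0.0042
t 14.225 tcp [ 0.555 -0.312  0.31 ] gp [ 0.555 -0.312  0.329] jaw 15.865044846044395 el 89.72941161294429 yz 0.003974753697517977 w 0.004191544476216321 F [ 0.457  0.269 -3.69 ] q [ 0.663  0.31  -0.324  1.551  0.101  1.293  0.602]
dp [5.348 0.22  0.038] rot [0.022 0.012 0.045] rows 5.138888983168706
dp [10.485  2.997  0.037] rot [ 0.021  0.015 -1.767] rows 10.468774079624769
dp [10.491  2.987  3.171] rot [ 0.021  0.015 -1.767] rows 10.904648081240095
```

View pics/c8.png

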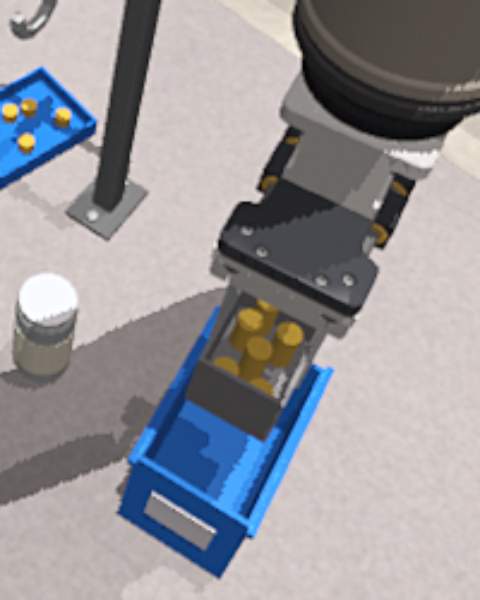

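The pail is clear of the bin and upright. I carry it to the mat via (0.48, 0).

```bash
python3 -m creep '[{"dp":[0.15,0,0],"rotation":[0,0,0],"claw":0},{"dp":[0.45,0,0],"rotation":[0,0,0],"claw":0},{"dp":[0.9,0.03,0],"rotation":[0,0,0],"claw":0},{"dp":[1.45,0.06,0],"rotation":[0,0,0],"claw":0},{"dp":[2.05,0.1,0],"rotation":[0,0,0],"claw":0},{"dp":[2.7,0.13,0],"rotation":[0,0,0],"claw":0},{"dp":[3.35,0.16,0],"rotation":[0,0,0],"claw":0},{"dp":[4.0,0.2,0],"rotation":[0,0,-0.2],"claw":0},{"dp":[4.65,0.3,0],"rotation":[0,0,-0.4],"claw":0},{"dp":[5.3,0.5,0],"rotation":[0,0,-0.6],"claw":0},{"dp":[5.95,0.75,0],"rotation":[0,0,-0.8],"claw":0},{"dp":[6.6,1.05,0],"rotation":[0,0,-1],"claw":0},{"dp":[7.25,1.4,0],"rotation":[0,0,-1.2],"claw":0},{"dp":[7.9,1.7,0],"rotation":[0,0,-1.4],"claw":0},{"dp":[8.5,2.05,0.02],"rotation":[0,0,-1.6],"claw":0},{"dp":[9.1,2.35,0.03],"rotation":[0,0,-1.7],"claw":0},{"dp":[9.6,2.6,0.03],"rotation":[0,0,-1.77],"claw":0},{"dp":[10.0,2.8,0.03],"rotation":[0,0,-1.77],"claw":0},{"dp":[10.3,2.9,0.03],"rotation":[0,0,-1.77],"claw":0},{"dp":[10.49,2.99,0.03],"rotation":[0,0,-1.77],"claw":0}]'
python3 -m creep '[{"dp":[0,0,0.1],"rotation":[0,0,0],"claw":0},{"dp":[0,0,0.4],"rotation":[0,0,0],"claw":0},{"dp":[0,0,0.8],"rotation":[0,0,0],"claw":0},{"dp":[0,0,1.2],"rotation":[0,0,0],"claw":0},{"dp":[0,0,1.6],"rotation":[0,0,0],"claw":0},{"dp":[0,0,2],"rotation":[0,0,0],"claw":0},{"dp":[0,0,2.4],"rotation":[0,0,0],"claw":0},{"dp":[0,0,2.7],"rotation":[0,0,0],"claw":0},{"dp":[0,0,2.9],"rotation":[0,0,0],"claw":0},{"dp":[0,0,3],"rotation":[0,0,0],"claw":0},{"dp":[0,0,3],"rotation":[0,0,0],"claw":0}]'
python3 -c "
from h import *
st()"
```

```text
time: 16.77
eef_pos: [0.5546, 0.3435, 0.3067]
eef_rot: [0.499, 0.867, 0.0, 0.002]
wrist_force: [0.4, -0.5, -2.7]
grip_width: 0.0048
time: 18.15
eef_pos: [0.5553, 0.3434, 0.1267]
eef_rot: [0.499, 0.867, 0.0, 0.002]
wrist_force: [-0.2, -0.2, -3.0]
grip_width: 0.0041
t 18.15 tcp [0.555 0.343 0.127] gp [0.555 0.343 0.146] jaw 30.113804855476566 el 89.80531968879482 yz 0.0024496268332067916 w 0.004067784022118934 F [-0.202 -0.239 -3.023] q [-0.168  0.547 -0.666  1.698  0.388  1.029 -0.441]
```

```bash
python3 -m creep '[{"dp":[0,0,0.08],"rotation":[0,0,0],"claw":0},{"dp":[0,0,0.15],"rotation":[0,0,0],"claw":0},{"dp":[0,0,0.2],"rotation":[0,0,0],"claw":0},{"dp":[0,0,0.22],"rotation":[0,0,0],"claw":0},{"dp":[0,0,0.22],"rotation":[0,0,0],"claw":0}]' 10
```

```text
time: 18.77
eef_pos: [0.5556, 0.3436, 0.1144]
eef_rot: [0.499, 0.867, 0.001, 0.002]
wrist_force: [-2.5, -2.4, 7.5]
grip_width: 0.0054
```

```bash
python3 -m creep '[{"dp":[0,0,0],"rotation":[0,0,0],"claw":0.15},{"dp":[0,0,0],"rotation":[0,0,0],"claw":0.35},{"dp":[0,0,0],"rotation":[0,0,0],"claw":0.5},{"dp":[0,0,0],"rotation":[0,0,0],"claw":0.5},{"dp":[0,0,-0.3],"rotation":[0,0,0],"claw":0.5},{"dp":[0,0,-0.9],"rotation":[0,0,0],"claw":0.5},{"dp":[0,0,-1.8],"rotation":[0,0,0],"claw":0.5},{"dp":[0,0,-2.6],"rotation":[0,0,0],"claw":0.7},{"dp":[0,0,-2.6],"rotation":[0,0,0],"claw":0.9},{"dp":[0,0,-2.6],"rotation":[0,0,0],"claw":0.98}]'
python3 - <<'E'
from h import *
st()
h=np.radians(30);hd=np.array([np.cos(h),np.sin(h),0])
P=np.array([.5556,.3436,.1])
for e in(45,):
    z=hd*np.cos(np.radians(e))-[0,0,np.sin(np.radians(e))]
    plan(P-z*.13,120,e);plan(P,120,e)
s=snap("side","s8.png");cv2.imwrite("pics/c9.png",cv2.resize(s[140:280,150:310],(640,560))[:,:,::-1])
arm.camera("top")
for q in("pail_bar","pail_mid"):print(q,[(np.round(x["point"],1),round(x["confidence"],2)) for x in arm.place_of("side",q)[:2]],[(np.round(x["point"],1),round(x["confidence"],2)) for x in arm.place_of("top",q)[:2]])
print(proj("side",(.5556,.3436,.133)),proj("side",(.5556,.3436,.068)))
E
```

```text
time: 20.02
eef_pos: [0.5548, 0.3436, 0.2707]
eef_rot: [0.499, 0.867, 0.001, 0.002]
wrist_force: [0.1, -0.2, 0.3]
grip_width: 0.0735
t 20.025 tcp [0.555 0.344 0.271] gp [0.555 0.344 0.29 ] jaw 30.111698278621684 el 89.73184452952702 yz 0.0037148648367204516 w 0.07353163709495655 F [ 0.1   -0.191  0.33 ] q [-0.133  0.423 -0.714  1.55   0.289  1.273 -0.362]
dp [ 0.001 -1.304  1.53 ] rot [ -4.385  -4.364 -10.601] rows 1.9296282751096527
dp [0.002 0.222 3.067] rot [ -4.385  -4.364 -10.601] rows 2.9525050377214117
pail_bar [(array([225.1, 176. ]), 0.82)] [(array([166.9, 246.2]), 0.77)]
pail_mid [(array([229.5, 195.9]), 0.78)] [(array([171.3, 244.7]), 0.71), (array([312.7, 194.6]), 0.62)]
[222.987 175.833] [227.355 194.995]
```

View pics/c9.png

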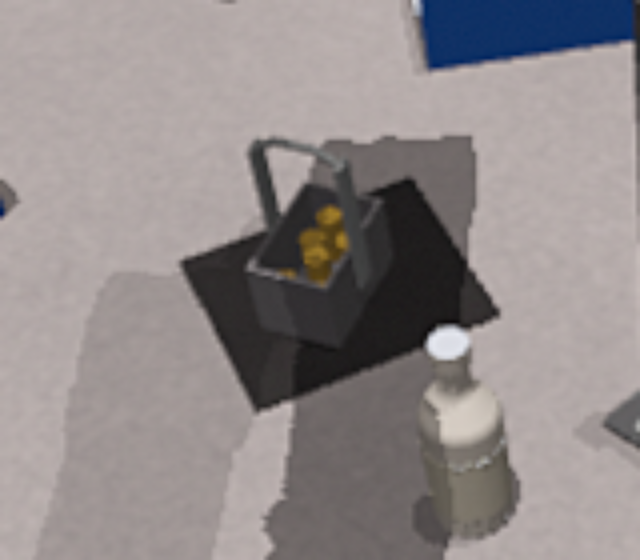

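The pail stands upright on the mat, with its bar at side (225,177), predicted (223,176). I tilt the tool to 45° behind it.

```bash
python3 -m creep '[{"dp":[0,-0.2,0],"rotation":[-0.4,-0.4,-1],"claw":1},{"dp":[0,-0.4,0],"rotation":[-0.8,-0.8,-2],"claw":1},{"dp":[0,-0.6,0],"rotation":[-1.3,-1.3,-3.1],"claw":1},{"dp":[0,-0.8,0],"rotation":[-1.75,-1.75,-4.2],"claw":1},{"dp":[0,-1,0],"rotation":[-2.2,-2.2,-5.3],"claw":1},{"dp":[0,-1.1,0],"rotation":[-2.6,-2.6,-6.4],"claw":1},{"dp":[0,-1.2,0],"rotation":[-3.1,-3.1,-7.5],"claw":1},{"dp":[0,-1.3,0],"rotation":[-3.55,-3.55,-8.6],"claw":1},{"dp":[0,-1.3,0],"rotation":[-4,-4,-9.7],"claw":1},{"dp":[0,-1.3,0],"rotation":[-4.38,-4.36,-10.6],"claw":1},{"dp":[0,-1.3,0],"rotation":[-4.38,-4.36,-10.6],"claw":1},{"dp":[0,-1.3,0],"rotation":[-4.38,-4.36,-10.6],"claw":1}]'
python3 - <<'E'
from h import *
st()
f=lambda x,y:(150+x/4,140+y/4)
a=atz("side",f(255,150),.124);b=atz("side",f(350,170),.124);d=a-b
print((a+b)/2,np.linalg.norm(d),np.degrees(np.arctan2(d[1],d[0]))-90)
h=np.radians(30);hd=np.array([np.cos(h),np.sin(h),0])
P=np.array([.5565,.343,.1]);e=45
z=hd*np.cos(np.radians(e))-[0,0,np.sin(np.radians(e))]
plan(P-z*.13,120,e);plan(P,120,e)
E
```

```text
time: 21.82
eef_pos: [0.4867, 0.3045, 0.2691]
eef_rot: [-0.239, 0.893, 0.099, 0.368]
wrist_force: [0.6, 0.4, 0.4]
grip_width: 0.0944
t 21.825 tcp [0.487 0.305 0.269] gp [0.475 0.298 0.282] jaw 120.02355935607297 el 45.17369075262773 yz 0.00037569597712186487 w 0.09435073900715152 F [0.633 0.352 0.373] q [-0.2   -0.119 -0.535  2.351  0.677  0.163  0.709]
[0.556 0.336 0.124] 0.06301453733345336 32.01695540363026
dp [ 1.051 -0.027  1.081] rot [ 0.004 -0.022  0.   ] rows 1.4475186986415216
dp [ 1.044 -0.028  3.248] rot [ 0.004 -0.022  0.   ] rows 3.2752053223938566
```

```bash
python3 -m creep '[{"dp":[0.3,-0.03,0.3],"rotation":[0,0,0],"claw":1},{"dp":[0.7,-0.03,0.7],"rotation":[0,0,0],"claw":1},{"dp":[1.05,-0.03,1.08],"rotation":[0,0,0],"claw":1},{"dp":[1.05,-0.03,1.08],"rotation":[0,0,0],"claw":1},{"dp":[1.05,-0.03,1.08],"rotation":[0,0,0],"claw":1}]'
python3 - <<'E'
from h import *
st()
plan([.5565,.342,.1],120.5,45)
plan([.5565,.342,.1],120.5,50)
E
```

```text
time: 22.45
eef_pos: [0.4917, 0.2979, 0.188]
eef_rot: [-0.236, 0.895, 0.09, 0.368]
wrist_force: [0.9, -0.1, 0.0]
grip_width: 0.0945
t 22.45 tcp [0.492 0.298 0.188] gp [0.48  0.292 0.201] jaw 119.28269292326108 el 45.4103100035592 yz -0.01273394730962471 w 0.09446946390082799 F [ 0.942 -0.093  0.023] q [-0.363  0.041 -0.422  2.443  2.     0.233 -0.616]
dp [0.1   0.14  2.271] rot [-0.172 -0.053 -0.044] rows 2.186210583433736
dp [0.127 0.14  2.27 ] rot [-0.17   0.572 -0.051] rows 2.1865599896835883
```

```bash
cat > kin.py <<'E'
from h import *
from scipy.optimize import least_squares
import itertools
D=[([1.044,.426,.074,1.606,-.034,1.111,-.067],[.249,-.627,.205],-68.36,90),
([.463,.109,-.614,1.98,.072,1.073,.923],[.473,-.009,.232],63.37,90),
([.409,.268,-.594,2.103,.205,.822,.798],[.476,-.010,.113],63.42,89.84),
([.49,.036,-.614,1.857,.024,1.249,.976],[.476,-.010,.319],63.41,89.67),
([.443,.249,-.675,1.655,.16,1.297,1.478],[.577,.004,.315],99.63,89.81),
([.358,.401,-.654,1.532,.249,1.296,1.413],[.651,.016,.286],99.66,89.86),
([.653,.398,-.319,1.689,.138,1.076,.569],[.558,-.311,.191],15.9,89.95),
([-.168,.547,-.666,1.698,.388,1.029,-.441],[.555,.343,.127],30.1,89.8),
([-.2,-.119,-.535,2.351,.677,.163,.709],[.487,.305,.269],120.02,45.17),
([-.363,.041,-.422,2.443,2.,.233,-.616],[.492,.298,.188],119.28,45.41)]
def fk(q,p,s):
    a0,h,L1,L2,L3,a7,e1,e2=p
    z=lambda a:R.from_euler('z',a);y=lambda a:R.from_euler('y',a)
    r=z(a0+s[0]*q[0]);o=np.array([0,0,h]);r=r*y(q[1])
    o=o+r.apply([e1,0,L1]);r=r*z(s[1]*q[2])*y(q[3]);o=o+r.apply([e2,0,L2])
    r=r*z(s[2]*q[4])*y(q[5]);o=o+r.apply([0,0,L3]);return o,r*z(a7+s[3]*q[6])
def res(p,s):
    o=[]
    for q,P,j,e in D:
        t,r=fk(q,p,s);m=r.as_matrix();o+=list((t-P)*10)+list(m[:2,1]-[np.cos(np.radians(j)),np.sin(np.radians(j))])+[m[2,2]+np.sin(np.radians(e))]
    return o
if __name__=="__main__":
    b=None
    for s in itertools.product((1,-1),repeat=4):
        for a0 in(0,3):
            for a7 in(0,1.57,-1.57,3.1):
                f=least_squares(res,[a0,.35,.45,.4,.25,a7,0,0],args=(s,),max_nfev=200)
                if b is None or f.cost<b[0]:b=(f.cost,s,f.x)
    print(b);np.savez("kin.npz",s=b[1],p=b[2])
E
python3 kin.py
```

```text
(np.float64(0.034685815293371586), (-1, -1, -1, -1), array([-0.095,  0.289,  0.556,  0.482,  0.367,  1.471,  0.012,  0.013]))
```

```bash
cat > ik.py <<'E'
from kin import *
s=(-1,-1,-1,-1)
def fk(q,p):
    z=lambda a:R.from_euler('z',a);y=lambda a:R.from_euler('y',a)
    r=z(-q[0]);o=np.array([0,0,p[0]])+r.apply([0,p[4],0]);r=r*y(q[1])
    o=o+r.apply([p[7],p[5],p[1]]);r=r*z(-q[2])*y(q[3]);o=o+r.apply([p[8],p[6],p[2]])
    r=r*z(-q[4])*y(q[5]);o=o+r.apply([p[9],p[10],p[3]]);return o,r*z(np.pi/2-q[6])
def res(p):
    o=[]
    for q,P,j,e in D:
        t,r=fk(q,p);m=r.as_matrix();o+=list((t-P)*10)+list(m[:2,1]-[np.cos(np.radians(j)),np.sin(np.radians(j))])+[m[2,2]+np.sin(np.radians(e))]
    return o
f=least_squares(res,[.289,.556,.482,.367]+[0]*7);p=f.x;print("fit",f.cost,p)
lo=np.array([-2.85,-.5,-1.23,.21,-1.02,.16,-2.73]);hi=np.array([2.85,2.14,1.37,2.46,4.16,2.05,2.73])
def ik(P,jaw,el):
    j=np.radians(jaw);e=np.radians(el);y=np.array([np.cos(j),np.sin(j),0]);hd=np.array([np.sin(j),-np.cos(j),0])
    z=hd*np.cos(e)-np.array([0,0,1])*np.sin(e);T=R.from_matrix(np.stack([np.cross(y,z),y,z],1));t=np.array(P)+.019*z
    best=None
    for g in [D[8][0],D[5][0],D[9][0],[-.2,.6,-.5,1.6,.6,.6,.9]]:
        def fn(q):
            o,r=fk(q,p);return np.r_[(o-t)*10,(T.inv()*r).as_rotvec(),.002*(q-np.array(D[5][0]))]
        k=least_squares(fn,np.clip(g,lo+.02,hi-.02),bounds=(lo,hi))
        e1=np.linalg.norm(k.fun[:3])*100
        if best is None or k.cost<best[0]:best=(k.cost,e1,np.degrees(np.linalg.norm(k.fun[3:6])),k.x)
    print(np.array(P),jaw,el,"err mm %.1f deg %.1f"%best[1:3],best[3])
if __name__=="__main__":
    u=np.array([.9857,.1685,0]);c=np.array([.6745,.02,0])
    for el in(35,45,50,55):
        ik((.5565,.342,.1),120.5,el);ik((.50,.31,.15),120.5,el);ik((.5565,.342,.28),120.5,el);ik(c+[0,0,.159],99.7,el);ik(c-u*.09+[0,0,.21],99.7,el)
E
python3 ik.py
```

```text
fit 0.00014088480805447696 [ 0.286  0.555  0.494  0.366 -0.567  0.539 -0.035  0.001  0.001  0.
 -0.   ]
[0.556 0.342 0.1  ] 120.5 35 err mm 0.0 deg 0.0 [ 0.287  0.869 -1.23   2.388  2.433  1.016 -0.516]
[0.5  0.31 0.15] 120.5 35 err mm 2.5 deg 4.3 [ 0.317  0.489 -1.23   2.46   2.252  0.725 -0.646]
[0.556 0.342 0.28 ] 120.5 35 err mm 0.0 deg 0.0 [ 0.432  0.199 -1.23   2.289  2.114  0.375 -0.567]
[0.674 0.02  0.159] 99.7 35 err mm 0.0 deg 0.0 [ 0.933  0.679 -1.23   2.32   2.469  0.629 -0.474]
[0.586 0.005 0.21 ] 99.7 35 err mm 0.2 deg 0.4 [ 1.093  0.285 -1.23   2.46   2.837  0.394 -1.042]
[0.556 0.342 0.1  ] 120.5 45 err mm 0.0 deg 0.0 [ 0.29   0.744 -1.23   2.298  2.108  0.793 -0.328]
[0.5  0.31 0.15] 120.5 45 err mm 0.0 deg 0.0 [ 0.341  0.433 -1.23   2.407  2.049  0.581 -0.472]
[0.556 0.342 0.28 ] 120.5 45 err mm 0.0 deg 0.0 [ 0.007  0.09  -0.748  2.184  1.052  0.218  0.426]
[0.674 0.02  0.159] 99.7 45 err mm 0.0 deg 0.0 [ 0.916  0.596 -1.23   2.22   1.96   0.474 -0.064]
[0.586 0.005 0.21 ] 99.7 45 err mm 0.0 deg 0.0 [-0.975  0.034  0.946  2.446  3.982  0.16  -2.325]
[0.556 0.342 0.1
[... 263 characters left out ...]
 0.313  0.83 ]
[0.674 0.02  0.159] 99.7 50 err mm 0.0 deg 0.0 [ 0.896  0.574 -1.221  2.163  1.64   0.461  0.223]
[0.586 0.005 0.21 ] 99.7 50 err mm 0.2 deg 0.5 [ 1.077  0.204 -1.23   2.291  1.04   0.16   0.678]
[0.556 0.342 0.1  ] 120.5 55 err mm 0.0 deg 0.0 [ 0.285  0.695 -1.23   2.186  1.693  0.699  0.024]
[0.5  0.31 0.15] 120.5 55 err mm 0.0 deg 0.0 [ 0.23   0.324 -1.066  2.293  1.453  0.394  0.065]
[0.556 0.342 0.28 ] 120.5 55 err mm 0.0 deg 0.0 [ 0.065  0.137 -0.814  2.05   0.497  0.436  0.997]
[0.674 0.02  0.159] 99.7 55 err mm 0.0 deg 0.0 [ 0.32   0.316 -0.491  2.129  0.755  0.16   0.922]
[0.586 0.005 0.21 ] 99.7 55 err mm 0.0 deg 0.0 [ 0.596  0.107 -0.711  2.25   0.121  0.202  1.539]
```

```bash
python3 - <<'E'
from h import *
P=np.array([.5565,.342,.098]);h=np.radians(30.5);e=np.radians(55)
z=np.array([np.cos(h)*np.cos(e),np.sin(h)*np.cos(e),-np.sin(e)])
plan(P-z*.12+[0,0,.02],120.5,55)
E
```

```text
dp [-0.389  0.09   0.081] rot [-0.168  1.197 -0.059] rows 0.3914374708193022
```

```bash
python3 -m creep '[{"dp":[-0.2,0.05,0.04],"rotation":[-0.1,0.6,0],"claw":1},{"dp":[-0.39,0.09,0.08],"rotation":[-0.17,1.2,-0.06],"claw":1},{"dp":[-0.39,0.09,0.08],"rotation":[-0.17,1.2,-0.06],"claw":1},{"dp":[-0.39,0.09,0.08],"rotation":[-0.17,1.2,-0.06],"claw":1},{"dp":[-0.39,0.09,0.08],"rotation":[-0.17,1.2,-0.06],"claw":1}]'
python3 - <<'E'
from h import *
st();plan((.5565,.342,.098),120.5,55)
s=snap("side","s9.png");cv2.imwrite("pics/c10.png",cv2.resize(s[120:290,150:340],(640,573))[:,:,::-1])
E
```

```text
time: 23.08
eef_pos: [0.5081, 0.3059, 0.1987]
eef_rot: [-0.246, 0.919, 0.072, 0.298]
wrist_force: [0.3, -0.6, -0.2]
grip_width: 0.0938
t 23.075 tcp [0.508 0.306 0.199] gp [0.498 0.301 0.214] jaw 119.67978768772433 el 54.249157896564235 yz -0.014534323456325049 w 0.09376235206081036 F [ 0.321 -0.59  -0.181] q [-0.296  0.06  -0.448  2.281  0.707  0.254  0.718]
dp [0.173 0.154 2.258] rot [-0.144  0.092 -0.023] rows 2.1789531493578203
```

View pics/c10.png

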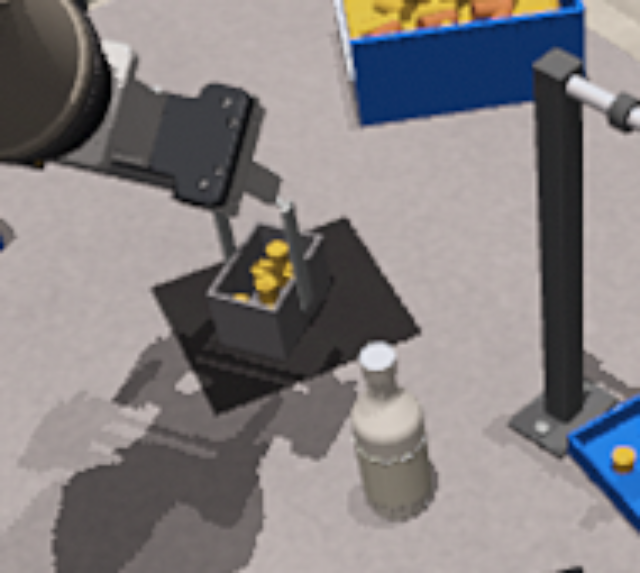

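The tool is at 55° behind the pail, lined up with the bail's sides, at about side (216,190) and (240,196). I advance and close. That was my twelfth picture, so from here I check by numbers and the networks.

```bash
python3 -m creep '[{"dp":[0.05,0.05,0.5],"rotation":[-0.05,0.05,0],"claw":1},{"dp":[0.1,0.1,1],"rotation":[-0.1,0.09,0],"claw":1},{"dp":[0.15,0.15,1.5],"rotation":[-0.14,0.09,0],"claw":1},{"dp":[0.17,0.15,1.9],"rotation":[-0.14,0.09,0],"claw":1},{"dp":[0.17,0.15,2.26],"rotation":[-0.14,0.09,0],"claw":1},{"dp":[0.17,0.15,2.26],"rotation":[-0.14,0.09,0],"claw":1}]'
python3 -c "
from h import *
st()"
```

```text
time: 23.88
eef_pos: [0.5654, 0.3497, 0.0819]
eef_rot: [-0.25, 0.921, 0.081, 0.288]
wrist_force: [0.2, 0.1, 0.7]
grip_width: 0.0941
t 23.875 tcp [0.565 0.35  0.082] gp [0.556 0.344 0.097] jaw 120.48869600987473 el 55.13761343919596 yz 0.005410248864919198 w 0.09408957705677595 F [0.219 0.069 0.688] q [-0.425  0.375 -0.32   2.22   1.796  0.205 -0.325]
```

```bash
python3 -m creep '[{"dp":[0,0,0],"rotation":[0,0,0],"claw":0.8},{"dp":[0,0,0],"rotation":[0,0,0],"claw":0.6},{"dp":[0,0,0],"rotation":[0,0,0],"claw":0.5},{"dp":[0,0,0],"rotation":[0,0,0],"claw":0.5},{"dp":[0,0,0],"rotation":[0,0,0],"claw":0.5}]' 40
python3 -m creep '[{"dp":[-0.05,0,-0.08],"rotation":[0,0,0],"claw":0.5},{"dp":[-0.17,0,-0.25],"rotation":[0,0,0],"claw":0.5},{"dp":[-0.17,0,-0.25],"rotation":[0,0,0],"claw":0.5}]'
python3 - <<'E'
from h import *
st();plan((.556,.344,.27),120.5,55)
E
```

```text
time: 24.5
eef_pos: [0.5656, 0.3499, 0.0826]
eef_rot: [-0.25, 0.921, 0.081, 0.289]
wrist_force: [-3.7, -2.3, 8.4]
grip_width: 0.0619
time: 24.88
eef_pos: [0.5655, 0.3499, 0.1014]
eef_rot: [-0.25, 0.92, 0.082, 0.289]
wrist_force: [-0.8, 0.8, -3.2]
grip_width: 0.0614
t 24.875 tcp [0.566 0.35  0.101] gp [0.556 0.344 0.117] jaw 120.48804484802596 el 55.01584901977365 yz 0.005410653456746323 w 0.06140045658478157 F [-0.787  0.778 -3.166] q [-0.453  0.335 -0.286  2.213  1.591  0.181 -0.128]
dp [-1.457  0.01  -2.096] rot [ 0.031 -0.002 -0.023] rows 2.4504765860515563
```

```bash
python3 -m creep '[{"dp":[-0.15,0,-0.2],"rotation":[0,0,0],"claw":0.5},{"dp":[-0.35,0,-0.5],"rotation":[0,0,0],"claw":0.5},{"dp":[-0.6,0,-0.9],"rotation":[0,0,0],"claw":0.5},{"dp":[-0.9,0,-1.3],"rotation":[0,0,0],"claw":0.5},{"dp":[-1.2,0,-1.7],"rotation":[0,0,0],"claw":0.5},{"dp":[-1.4,0,-2],"rotation":[0,0,0],"claw":0.5},{"dp":[-1.5,0,-2.15],"rotation":[0,0,0],"claw":0.5},{"dp":[-1.5,0,-2.15],"rotation":[0,0,0],"claw":0.5}]'
python3 - <<'E'
from h import *
st()
u=np.array([.9857,.1685,0]);c=np.array([.6745,.02,0])
plan(c-u*.1+[0,0,.272],99.7,55)
from ik import ik
ik(c-u*.1+[0,0,.272],99.7,55);ik(c-u*.06+[0,0,.2],99.7,55);ik(c-u*.025+[0,0,.2],99.7,55)
E
```

```text
time: 25.88
eef_pos: [0.5661, 0.3484, 0.2588]
eef_rot: [-0.249, 0.921, 0.081, 0.29]
wrist_force: [0.2, 0.2, -3.5]
grip_width: 0.0618
t 25.875 tcp [0.566 0.348 0.259] gp [0.557 0.343 0.274] jaw 120.4103257506571 el 55.00487414108829 yz 0.004437108246437255 w 0.061838525769373494 F [ 0.247  0.225 -3.538] q [-0.073  0.126 -0.666  2.06   0.455  0.412  1.024]
dp [ 2.14  -5.109 -1.482] rot [ 1.511 -0.006  2.103] rows 5.504455056151627
fit 0.00014088480805447696 [ 0.286  0.555  0.494  0.366 -0.567  0.539 -0.035  0.001  0.001  0.
 -0.   ]
[0.576 0.003 0.272] 99.7 55 err mm 0.0 deg 0.0 [ 0.461 -0.028 -0.53   2.206 -0.198  0.357  1.831]
[0.615 0.01  0.2  ] 99.7 55 err mm 0.0 deg 0.0 [ 0.47   0.167 -0.608  2.208  0.298  0.193  1.363]
[0.65  0.016 0.2  ] 99.7 55 err mm 0.0 deg 0.0 [ 0.389  0.217 -0.544  2.144  0.375  0.213  1.288]
```

```bash
python3 -m creep '[{"dp":[0.05,-0.12,-0.03],"rotation":[0.04,0,0.05],"claw":0.5},{"dp":[0.17,-0.4,-0.11],"rotation":[0.12,0,0.16],"claw":0.5},{"dp":[0.34,-0.8,-0.23],"rotation":[0.24,0,0.33],"claw":0.5},{"dp":[0.54,-1.3,-0.38],"rotation":[0.38,0,0.53],"claw":0.5},{"dp":[0.75,-1.8,-0.52],"rotation":[0.53,0,0.74],"claw":0.5},{"dp":[0.96,-2.3,-0.67],"rotation":[0.68,0,0.95],"claw":0.5},{"dp":[1.17,-2.8,-0.81],"rotation":[0.83,0,1.15],"claw":0.5},{"dp":[1.38,-3.3,-0.96],"rotation":[0.97,0,1.35],"claw":0.5},{"dp":[1.59,-3.8,-1.1],"rotation":[1.12,0,1.56],"claw":0.5},{"dp":[1.8,-4.3,-1.25],"rotation":[1.27,0,1.77],"claw":0.5},{"dp":[1.97,-4.7,-1.36],"rotation":[1.39,0,1.93],"claw":0.5},{"dp":[2.09,-5,-1.45],"rotation":[1.47,0,2.05],"claw":0.5},{"dp":[2.14,-5.11,-1.48],"rotation":[1.51,0,2.1],"claw":0.5},{"dp":[2.14,-5.11,-1.48],"rotation":[1.51,0,2.1],"claw":0.5}]'
python3 - <<'E'
from h import *
st()
s=snap("side","s11.png");t=snap("top","t11.png")
for q in("hook_upper","hook_mid","hook_lower","pail_bar","pail_mid"):print(q,*[[(np.round(x["point"],1),round(x["confidence"],2)) for x in arm.place_of(n,q)[:2]] for n in("side","top")])
for q in("bottle","can","tray"):print(q,[(np.round(x["point"],1),round(x["confidence"],2)) for x in arm.place_of("side",q)[:2]])
o=arm.get_obs();r=R.from_quat(o["eef_rot"]).as_matrix();g=o["eef_pos"]-.019*r[:,2]
print("pred bar",proj("side",g+[0,0,.035]),"mid",proj("side",g-[0,0,.03]))
u=np.array([.9857,.1685,0]);c=np.array([.6745,.02,0])
for a,dz in((.06,.04),(.025,.04),(.014,.036),(.012,.015),(0,.008),(0,0)):plan(c-u*a+[0,0,.189-.035+dz],99.7,55)
E
```

```text
time: 27.62
eef_pos: [0.5863, 0.0046, 0.2562]
eef_rot: [-0.08, 0.951, 0.025, 0.299]
wrist_force: [0.2, 0.4, -2.4]
grip_width: 0.0623
t 27.625 tcp [0.586 0.005 0.256] gp [0.576 0.003 0.272] jaw 99.67533630149842 el 55.070803182422935 yz -0.0003367225048319239 w 0.062256222143009014 F [ 0.175  0.448 -2.399] q [ 0.326 -0.033 -0.4    2.211 -0.184  0.358  1.814]
hook_upper [(array([238.7, 307.8]), 0.95), (array([355.8, 164.2]), 0.81)] []
hook_mid [(array([243.7, 323.6]), 0.72), (array([356.5, 186.6]), 0.63)] [(array([320. , 230.9]), 0.72)]
hook_lower [(array([351.5, 208.3]), 0.74), (array([245.6, 338.9]), 0.64)] [(array([310.3, 187.4]), 0.46)]
pail_bar [(array([302.2, 305.4]), 0.28)] [(array([317.1, 230.3]), 0.75)]
pail_mid [(array([322.6, 222.6]), 0.56), (array([235.3, 210.5]), 0.25)] [(array([318.9, 230.5]), 0.87)]
bottle [(array([266.8, 266.4]), 0.74)]
can []
tray [(array([348.1, 256.6]), 0.55)]
pred bar [322.102 194.739] mid [322.149 219.367]
dp [0.2   0.    1.446] rot [-0.    -0.006  0.004] rows 1.4010923370276382
dp [-0.278  0.     1.78 ] rot [-0.    -0.006  0.004] rows 1.7295093270095607
dp [-0.39  0.    1.94] rot [-0.    -0.006  0.004] rows 1.8993770591826875
dp [-0.217  0.     2.246] rot [-0.    -0.006  0.004] rows 2.165815307632692
dp [-0.314  0.     2.456] rot [-0.    -0.006  0.004] rows 2.3767795962098277
dp [-0.238  0.     2.565] rot [-0.    -0.006  0.004] rows 2.4730293815357047
```

```bash
python3 -m creep '[{"dp":[0.03,0,0.2],"rotation":[0,0,0],"claw":0.5},{"dp":[0.08,0,0.5],"rotation":[0,0,0],"claw":0.5},{"dp":[0.13,0,0.9],"rotation":[0,0,0],"claw":0.5},{"dp":[0.18,0,1.25],"rotation":[0,0,0],"claw":0.5},{"dp":[0.18,0,1.42],"rotation":[0,0,0],"claw":0.5},{"dp":[0.18,0,1.42],"rotation":[0,0,0],"claw":0.5},{"dp":[0.18,0,1.42],"rotation":[0,0,0],"claw":0.5}]'
python3 - <<'E'
from h import *
st()
s=snap("side","s12.png");t=snap("top","t12.png")
for q in("hook_lower","pail_bar","pail_mid"):print(q,*[[(np.round(x["point"],1),round(x["confidence"],2)) for x in arm.place_of(n,q)[:2]] for n in("side","top")])
o=arm.get_obs();r=R.from_quat(o["eef_rot"]).as_matrix();g=o["eef_pos"]-.019*r[:,2]
for n in("side","top"):print("pred bar",proj(n,g+[0,0,.035]),"mid",proj(n,g-[0,0,.03]))
u=np.array([.9857,.1685,0]);c=np.array([.6745,.02,0])
for a,dz in((.025,.04),(.014,.036),(.012,.015),(0,.008),(0,0)):plan(c-u*a+[0,0,.189-.035+dz],99.7,55)
E
```

```text
time: 29.25
eef_pos: [0.6262, 0.0118, 0.1811]
eef_rot: [-0.081, 0.95, 0.025, 0.3]
wrist_force: [0.5, -0.3, -2.2]
grip_width: 0.0621
t 29.25 tcp [0.626 0.012 0.181] gp [0.616 0.01  0.196] jaw 99.72935502328454 el 55.01281838860397 yz -0.0004808087056423979 w 0.062127784422076 F [ 0.482 -0.287 -2.243] q [ 0.232  0.147 -0.354  2.223  0.071  0.171  1.573]
hook_lower [(array([247.5, 338.7]), 0.92), (array([354.8, 208.4]), 0.55)] [(array([310.9, 187.2]), 0.67)]
pail_bar [] [(array([314.3, 214.1]), 0.86)]
pail_mid [(array([337.3, 233. ]), 0.97), (array([234.2, 210.2]), 0.66)] [(array([315.6, 213.4]), 0.94), (array([311. , 195.1]), 0.46)]
pred bar [335.09  211.263] mid [334.434 232.941]
pred bar [315.581 209.93 ] mid [315.745 213.287]
dp [-0.456  0.002  0.364] rot [-0.002 -0.003  0.003] rows 0.5595798952428479
dp [-0.568  0.002  0.523] rot [-0.002 -0.003  0.003] rows 0.7411469941795072
dp [-0.394  0.003  0.829] rot [-0.002 -0.003  0.003] rows 0.8814540821096655
dp [-0.491  0.003  1.039] rot [-0.002 -0.003  0.003] rows 1.103720426606801
dp [-0.415  0.003  1.149] rot [-0.002 -0.003  0.003] rows 1.1724736423259996
```

```bash
python3 - <<'E'
from h import *
np.set_printoptions(linewidth=200)
t=cv2.imread("pics/t12.png")
print(t[196:226,306:326].max(2))
m=[x for x in arm.regions_of("top","pail_mid")][:1]
for x in m:
    print(x["box"],x["confidence"]);r=x["region"]
    for row in range(196,232):print(row,"".join("#" if v else "." for v in r[row,288:345]))
E
```

```text
[[119 121 101 144 167 182 189 208 180 144 127 126 126 126 133 130 101 110 113 125]
 [ 88 103 104 126 169 163 169 183 153 125 113 106 106 107  97  84  66  72 101 127]
 [ 93 110  99  81  93  88  81  85 100 104  75  72  53  39  31  28  27  28  87 141]
 [110 105 105  99  85  59  52  42  25  38  32  28  17  31  24  39  35  32  67 125]
 [ 63  50  76 117 124 102  70  33  23  33  34  34  49  51  64  67  74  49  61 108]
 [ 35  88 159 195 192 181 145  98  60  71  81  84  86 107 118 119 119 100  62 106]
 [ 68 141 193 191 188 194 195 172 116 117 115 113 117 117 119 115 117  98  57 106]
 [ 94 169 192 194 187 186 192 171 123 117 110 114 113 115 117 112 116  99  47  86]
 [107 167 193 190 189 192 189 167 123 114 113 114 120 128 122 125 127  99  45  89]
 [111 146 187 191 190 194 190 160 112 113 108 122 155 171 162 161 155 120  52  74]
 [107 111 155 180 186 179 154 110 115 117  77 127 178 192 189 191 182 139  54  57]
 [115  94  81 126 127 110  88  85 127 125 106 162 189 193 195 191 196 163  63  39]
 [113 110 109 116 108  77  67  99 127 112 114 165 185 178 179 180 182 155  71  44]
 [124 167 192 197 182
[... 2954 characters left out ...]
##................
221 ...............########################..................
222 ................#################........................
223 .................###########.............................
224 ..................####...................................
225 .......................................###...............
226 .................................##########..............
227 ...........................################..............
228 ......................####################...............
229 ...................##################....................
230 ..................##############.........................
231 ...................#######...............................
```

```bash
python3 -m creep '[{"dp":[-0.15,0,0.1],"rotation":[0,0,0],"claw":0.5},{"dp":[-0.34,0,0.24],"rotation":[0,0,0],"claw":0.5},{"dp":[-0.52,0,0.37],"rotation":[0,0,0],"claw":0.5},{"dp":[-0.61,0,0.5],"rotation":[0,0,0],"claw":0.5},{"dp":[-0.61,0,0.55],"rotation":[0,0,0],"claw":0.5},{"dp":[-0.61,0,0.55],"rotation":[0,0,0],"claw":0.5}]'
python3 - <<'E'
from h import *
st()
s=snap("side","s13.png");t=snap("top","t13.png")
for q in("hook_upper","hook_mid","hook_lower","pail_bar","pail_mid"):print(q,*[[(np.round(x["point"],1),round(x["confidence"],2)) for x in arm.place_of(n,q)[:2]] for n in("side","top")])
u=np.array([.9857,.1685,0]);c=np.array([.6775,.0205,0])
o=arm.get_obs();r=R.from_quat(o["eef_rot"]).as_matrix();g=o["eef_pos"]-.019*r[:,2]
for n in("side","top"):print("pred bar",proj(n,g+[0,0,.035]),"mid",proj(n,g-[0,0,.03]),"seat",proj(n,(.6745,.02,.189)))
for a,dz in((.012,.015),(0,.008),(0,0),(0,-.005)):plan(c-u*a+[0,0,.189-.035+dz],99.7,55)
E
```

```text
time: 30.45
eef_pos: [0.6739, 0.0199, 0.174]
eef_rot: [-0.081, 0.951, 0.025, 0.299]
wrist_force: [0.2, -0.4, -2.7]
grip_width: 0.0617
t 30.45 tcp [0.674 0.02  0.174] gp [0.663 0.018 0.189] jaw 99.7259661347816 el 55.09400872625238 yz -0.00027461301009062966 w 0.06168669198355175 F [ 0.171 -0.377 -2.706] q [ 0.142  0.228 -0.277  2.137  0.153  0.178  1.489]
hook_upper [(array([355.4, 163.9]), 0.6), (array([236.6, 308.7]), 0.6)] [(array([310.4, 180.2]), 0.7), (array([311.7, 195. ]), 0.57)]
hook_mid [(array([244.6, 326.8]), 0.63), (array([357.5, 183.7]), 0.61)] [(array([308.5, 181.5]), 0.5)]
hook_lower [(array([246.4, 339.7]), 0.86), (array([347.4, 256.5]), 0.61)] [(array([309.5, 191.4]), 0.76), (array([311.2, 180. ]), 0.73)]
pail_bar [] [(array([312.1, 193.2]), 0.69)]
pail_mid [(array([349.9, 221.8]), 0.86), (array([236.7, 210.1]), 0.52)] [(array([313.1, 195.1]), 0.77)]
pred bar [349.956 199.507] mid [348.543 221.153] seat [352.284 208.813]
pred bar [311.592 187.351] mid [311.954 191.809] seat [310.85  184.861]
dp [0.174 0.002 0.308] rot [-0.002 -0.003  0.003] rows 0.3396786648328441
dp [0.077 0.002 0.518] rot [-0.002 -0.003  0.003] rows 0.5030911535497439
dp [0.153 0.003 0.628] rot [-0.002 -0.003  0.003] rows 0.6202477695809542
dp [0.201 0.003 0.696] rot [-0.002 -0.003  0.003] rows 0.6954145615936466
```

```bash
python3 -m creep '[{"dp":[-0.03,0,0.05],"rotation":[0,0,0],"claw":0.5},{"dp":[-0.02,0,0.09],"rotation":[0,0,0],"claw":0.5},{"dp":[0.06,0,0.2],"rotation":[0,0,0],"claw":0.5},{"dp":[0.14,0,0.32],"rotation":[0,0,0],"claw":0.5},{"dp":[0.14,0,0.32],"rotation":[0,0,0],"claw":0.5}]'
python3 - <<'E'
from h import *
st()
s=snap("side","s14.png")
for q in("hook_upper","hook_mid","hook_lower","pail_bar","pail_mid"):print(q,[(np.round(x["point"],1),round(x["confidence"],2)) for x in arm.place_of("side",q)[:2]])
o=arm.get_obs();r=R.from_quat(o["eef_rot"]).as_matrix();g=o["eef_pos"]-.019*r[:,2]
print("pred bar",proj("side",g+[0,0,.035]),"mid",proj("side",g-[0,0,.03]))
E
```

```text
time: 31.68
eef_pos: [0.6781, 0.02, 0.1534]
eef_rot: [-0.08, 0.951, 0.025, 0.299]
wrist_force: [-0.3, -0.4, -3.0]
grip_width: 0.0619
t 31.675 tcp [0.678 0.02  0.153] gp [0.668 0.018 0.169] jaw 99.68701617273821 el 55.07553272547383 yz 0.0002907244882497523 w 0.061903895076568474 F [-0.34  -0.385 -2.988] q [ 0.324  0.289 -0.488  2.135  0.617  0.168  1.055]
hook_upper [(array([356.3, 163.9]), 0.95), (array([236.3, 310.2]), 0.71)]
hook_mid [(array([243.4, 326.1]), 0.76), (array([353.7, 187.6]), 0.62)]
hook_lower [(array([247.7, 336. ]), 0.8), (array([436.6, 371.7]), 0.63)]
pail_bar [(array([356.9, 163.4]), 0.24)]
pail_mid [(array([351.2, 230.6]), 0.8), (array([347.5, 256.1]), 0.41)]
pred bar [350.673 205.278] mid [349.249 226.235]
```

```bash
python3 -m creep '[{"dp":[-0.05,0,0.05],"rotation":[0,0,0],"claw":0.5},{"dp":[-0.06,0,0.11],"rotation":[0,0,0],"claw":0.5},{"dp":[-0.04,0,0.17],"rotation":[0,0,0],"claw":0.5},{"dp":[-0.01,0,0.22],"rotation":[0,0,0],"claw":0.5},{"dp":[-0.01,0,0.22],"rotation":[0,0,0],"claw":0.5}]'
python3 - <<'E'
from h import *
st()
snap("side","s15.png")
for q in("hook_upper","hook_mid"):print(q,[(np.round(x["point"],1),round(x["confidence"],2)) for x in arm.place_of("side",q)[:2]])
E
```

```text
time: 32.6
eef_pos: [0.6864, 0.0222, 0.1436]
eef_rot: [-0.081, 0.95, 0.025, 0.299]
wrist_force: [-1.2, -0.2, -3.4]
grip_width: 0.0618
t 32.6 tcp [0.686 0.022 0.144] gp [0.676 0.02  0.159] jaw 99.72635885970456 el 55.041377435960754 yz -0.00024520909875374447 w 0.06179415586007853 F [-1.24  -0.176 -3.424] q [ 0.331  0.32  -0.505  2.124  0.77   0.167  0.91 ]
hook_upper [(array([239.7, 309.6]), 0.79), (array([356.4, 165.6]), 0.66)]
hook_mid [(array([243. , 327.3]), 0.81), (array([355.1, 187. ]), 0.66)]
```

```bash
python3 -m creep '[{"dp":[0.03,0,0.04],"rotation":[0,0,0],"claw":0.5},{"dp":[0.06,0,0.083],"rotation":[0,0,0],"claw":0.5},{"dp":[0.06,0,0.083],"rotation":[0,0,0],"claw":0.5},{"dp":[0.06,0,0.083],"rotation":[0,0,0],"claw":0.5}]'
```

```text
time: 33.25
eef_pos: [0.6865, 0.0221, 0.1382]
eef_rot: [-0.081, 0.95, 0.025, 0.3]
wrist_force: [-0.5, -0.9, -0.8]
grip_width: 0.0615
```

```bash
python3 -m creep '[{"dp":[0.02,0,0.03],"rotation":[0,0,0],"claw":0.5},{"dp":[0.03,0,0.04],"rotation":[0,0,0],"claw":0.5},{"dp":[0.03,0,0.04],"rotation":[0,0,0],"claw":0.5}]' 10
python3 - <<'E'
from h import *
st()
snap("side","s16.png");snap("top","t16.png")
for q in("hook_upper","hook_mid","hook_lower","pail_bar","pail_mid"):print(q,*[[(np.round(x["point"],1),round(x["confidence"],2)) for x in arm.place_of(n,q)[:2]] for n in("side","top")])
for dz in(0,.059,.121,.186):print(proj("side",(.6745,.02,.31-dz)),proj("top",(.6745,.02,.31-dz)))
E
```

```text
time: 33.62
eef_pos: [0.6884, 0.0227, 0.1375]
eef_rot: [-0.081, 0.95, 0.025, 0.302]
wrist_force: [1.2, 0.9, 12.3]
grip_width: 0.0622
t 33.625 tcp [0.688 0.023 0.138] gp [0.678 0.021 0.153] jaw 99.75398603647163 el 54.732854378211286 yz -0.0006199083442871706 w 0.06224095159601759 F [ 1.153  0.861 12.298] q [ 0.356  0.338 -0.537  2.127  0.924  0.164  0.764]
hook_upper [(array([357.1, 163.7]), 0.9), (array([239.8, 309.4]), 0.88)] [(array([310.7, 178.7]), 0.7), (array([312.9, 328.4]), 0.37)]
hook_mid [(array([353.7, 188.1]), 0.8), (array([244., 326.]), 0.73)] [(array([310.6, 183. ]), 0.71), (array([316.4, 319.2]), 0.35)]
hook_lower [(array([354.5, 205.4]), 0.75), (array([246.6, 338.1]), 0.75)] [(array([310.5, 184.7]), 0.73), (array([316.8, 319.3]), 0.54)]
pail_bar [] [(array([311.7, 185.4]), 0.67), (array([179.1, 244.2]), 0.2)]
pail_mid [(array([351.6, 229.2]), 0.87), (array([354.7, 186.5]), 0.51)] [(array([311.4, 190.2]), 0.87)]
[355.51  164.328] [310.014 175.233]
[353.853 187.177] [310.442 180.167]
[352.284 208.813] [310.85  184.861]
[350.801 229.26 ] [311.237 189.317]
```

Seated: the wrist carries 12 N upward, the bar is at top (311.7,185.4) against the seat at (310.9,184.9), and pail_mid is on prediction. I ease off, open slowly and back out.

```bash
python3 -m creep '[{"dp":[-0.01,0,-0.015],"rotation":[0,0,0],"claw":0.63},{"dp":[-0.01,0,-0.015],"rotation":[0,0,0],"claw":0.66},{"dp":[-0.01,0,-0.015],"rotation":[0,0,0],"claw":0.7},{"dp":[-0.01,0,-0.015],"rotation":[0,0,0],"claw":0.75},{"dp":[-0.01,0,-0.015],"rotation":[0,0,0],"claw":0.82},{"dp":[-0.01,0,-0.015],"rotation":[0,0,0],"claw":0.9},{"dp":[-0.01,0,-0.015],"rotation":[0,0,0],"claw":0.98},{"dp":[-0.01,0,-0.015],"rotation":[0,0,0],"claw":0.98},{"dp":[-0.01,0,-0.015],"rotation":[0,0,0],"claw":0.98}]'
python3 -m creep '[{"dp":[0,0,-0.1],"rotation":[0,0,0],"claw":0.98},{"dp":[0,0,-0.3],"rotation":[0,0,0],"claw":0.98},{"dp":[0,0,-0.6],"rotation":[0,0,0],"claw":0.98},{"dp":[0,0,-0.9],"rotation":[0,0,0],"claw":0.98},{"dp":[0,0,-1.2],"rotation":[0,0,0],"claw":0.98},{"dp":[0,0,-1.5],"rotation":[0,0,0],"claw":0.98},{"dp":[0,0,-1.8],"rotation":[0,0,0],"claw":0.98},{"dp":[0,0,-1.8],"rotation":[0,0,0],"claw":0.98}]'
python3 - <<'E'
from h import *
st()
snap("side","s17.png");snap("top","t17.png")
for q in("hook_upper","hook_mid","hook_lower","pail_bar","pail_mid"):print(q,*[[(np.round(x["point"],1),round(x["confidence"],2)) for x in arm.place_of(n,q)[:2]] for n in("side","top")])
E
```

```text
time: 35.35
eef_pos: [0.6883, 0.0226, 0.1386]
eef_rot: [-0.081, 0.95, 0.025, 0.302]
wrist_force: [0.3, 0.1, 0.0]
grip_width: 0.092
time: 36.35
eef_pos: [0.6268, 0.011, 0.2277]
eef_rot: [-0.08, 0.949, 0.025, 0.302]
wrist_force: [0.1, -0.3, 0.5]
grip_width: 0.0923
t 36.35 tcp [0.627 0.011 0.228] gp [0.616 0.009 0.243] jaw 99.64650917991285 el 54.680463202042795 yz -0.0020698523936400273 w 0.09229582232767664 F [ 0.081 -0.274  0.527] q [ 0.938  0.176 -1.099  2.149  0.402  0.314  1.29 ]
hook_upper [(array([240. , 307.7]), 0.66), (array([354.4, 161.2]), 0.6)] [(array([309.8, 178.4]), 0.72)]
hook_mid [(array([243.2, 323.8]), 0.91), (array([354.4, 187.2]), 0.67)] [(array([310.8, 194.8]), 0.52), (array([310.1, 185.6]), 0.51)]
hook_lower [(array([248.8, 338.3]), 0.72), (array([358.8, 167.8]), 0.69)] [(array([313.6, 186. ]), 0.67)]
pail_bar [(array([352.1, 209. ]), 0.7), (array([265.9, 268.5]), 0.5)] [(array([310.1, 187.3]), 0.61), (array([305.8, 185.9]), 0.24)]
pail_mid [(array([353.3, 228.7]), 0.92)] [(array([307.9, 189. ]), 0.72)]
```

The pail hangs, with its bar at side (352,209) against the seat at (352,209). I back off further, wait, then check that it is still.

```bash
python3 -m creep '[{"dp":[0,0,-0.3],"rotation":[0,0,0],"claw":0.98},{"dp":[0,0,-0.7],"rotation":[0,0,0],"claw":0.98},{"dp":[0,0,-0.7],"rotation":[0,0,0],"claw":0.98},{"dp":[0,0,-0.7],"rotation":[0,0,0],"claw":0.98},{"dp":[0,0,-0.7],"rotation":[0,0,0],"claw":0.98},{"dp":[0,0,-0.7],"rotation":[0,0,0],"claw":0.98},{"dp":[0,0,-0.7],"rotation":[0,0,0],"claw":0.98},{"dp":[0,0,-0.7],"rotation":[0,0,0],"claw":0.98},{"dp":[0,0,-0.7],"rotation":[0,0,0],"claw":0.98},{"dp":[0,0,-0.7],"rotation":[0,0,0],"claw":0.98},{"dp":[0,0,-0.7],"rotation":[0,0,0],"claw":0.98},{"dp":[0,0,-0.7],"rotation":[0,0,0],"claw":0.98},{"dp":[0,0,-0.7],"rotation":[0,0,0],"claw":0.98},{"dp":[0,0,-0.7],"rotation":[0,0,0],"claw":0.98},{"dp":[0,0,-0.7],"rotation":[0,0,0],"claw":0.98},{"dp":[0,0,-0.7],"rotation":[0,0,0],"claw":0.98},{"dp":[0,0,-0.7],"rotation":[0,0,0],"claw":0.98},{"dp":[0,0,-0.7],"rotation":[0,0,0],"claw":0.98},{"dp":[0,0,-0.7],"rotation":[0,0,0],"claw":0.98},{"dp":[0,0,-0.7],"rotation":[0,0,0],"claw":0.98}]'
cat > still.py <<'E'
from h import *
f=[arm.camera("side")[175:262,325:385].astype(int) for _ in range(16)]
print("diff per 0.05 s from first",[round(float(abs(x-f[0]).mean()),2) for x in f[1:]],"max",[int(cv2.GaussianBlur(abs(x-f[0]).max(2).astype(np.float32),(5,5),0).max()) for x in f[1:]])
arm.camera("top")
for q in("hook_upper","hook_lower","pail_bar","pail_mid","bottle","can","tray"):print(q,*[[(np.round(x["point"],1),round(x["confidence"],2)) for x in arm.place_of(n,q)[:2]] for n in("side","top")])
E
python3 still.py
```

```text
time: 39.45
eef_pos: [0.603, 0.0084, 0.261]
eef_rot: [-0.081, 0.95, 0.026, 0.302]
wrist_force: [-0.2, -0.3, 0.6]
grip_width: 0.092
diff per 0.05 s from first [0.61, 0.6, 0.59, 0.6, 0.61, 0.61, 0.61, 0.61, 0.6, 0.61, 0.61, 0.6, 0.61, 0.61, 0.61] max [2, 3, 2, 2, 2, 3, 2, 2, 2, 3, 2, 3, 3, 2, 3]
hook_upper [(array([354.8, 164.8]), 0.88), (array([239.5, 309.4]), 0.6)] [(array([307.8, 181.9]), 0.6)]
hook_lower [(array([352.5, 204.1]), 0.97), (array([246.7, 338.7]), 0.97)] [(array([309.1, 187.1]), 0.71)]
pail_bar [(array([355.5, 209.6]), 0.84)] [(array([310.4, 189.9]), 0.66), (array([309., 189.]), 0.27)]
pail_mid [(array([354. , 229.7]), 0.76)] [(array([312.5, 188.6]), 0.95)]
bottle [(array([268.7, 269.7]), 0.69)] [(array([265.2, 262.8]), 0.89)]
can [(array([358.6, 349.2]), 0.97)] [(array([378.5, 258.1]), 0.67), (array([309.7, 185.1]), 0.58)]
tray [(array([345.3, 256.1]), 0.63), (array([358.4, 349.8]), 0.55)] [(array([301.5, 190.3]), 0.8), (array([380.4, 257.7]), 0.31)]
```

Everything is still: the differences between pictures are noise only. I hand the job in.

```bash
python3 -c "
from h import *
arm.job_done();print(arm.get_obs()['time'])"
```

```text
the job is handed in; nothing more can be done
the job is handed in; nothing more can be done
```

The steel S-hook hangs on the rail between the collars, opening towards the robot. The pail hangs by the middle of its bail in the lower curl. I handed the job in about 41 s into the 72 s limit.

On the way, the pail was pinched by its top bar, lifted from the bin, stood upright on the mat and let go. I then took it by both sides of the bail with the tool tilted to 55° and lowered it into the curl.

**Last checks**
- **Seating:** the network put the top bar within about 3 px of the expected seat in the side camera and 5 px in the top one. The top readings are the less sure ones, as the rail and gripper partly hide the bar there. As I lowered the pail, the wrist force rose to about 12 N upward, then fell to zero on release.
- **Still:** over the last 0.8 s of pictures the hook and pail showed only camera noise.
- **Bystanders:** the bottle, can and tray were found within about 6 px of their first positions. That is within the networks' own scatter, and I touched none of them.
- **Not checked by eye:** I had used up my 12 pictures, so the final hang was checked only by the networks, the forces and picture differences.

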